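# Read a batch of cellar samples

## Task

Stand every sample jar on the bench upright in the reader's tray, then push the tray fully home and swing the red latch right across to lock it. With the tray locked, enter the code on the console one key at a time, each pressed fully down and let go before the next: yellow, blue, green, blue; do not press the red key. Then press the big orange trigger to its halfway stop and keep it there for a good second, press it fully down and let go; finish by swinging the latch fully open and pulling the tray fully out again with all jars standing in it, with the bottle, the cup and the cork box undisturbed throughout.

Things in the scene. Friction and masses are not known exactly. Their poses are not given: they have to be found in the camera images.
- jar0: closed round sample jar, wine of dark red colour with a white screw lid, 46 mm diameter, 60 mm tall over the lid, about 130 g, straight-sided; origin at the centre of its underside, z up its axis. Two to four of the jars are present (absent: None).
- jar1: closed round sample jar, wine of red colour with a white screw lid, 46 mm diameter, 60 mm tall over the lid, about 130 g, straight-sided; origin at the centre of its underside, z up its axis. Two to four of the jars are present (absent: None).
- jar2: closed round sample jar, wine of pale gold colour with a white screw lid, 46 mm diameter, 60 mm tall over the lid, about 130 g, straight-sided; origin at the centre of its underside, z up its axis. Two to four of the jars are present (absent: None).
- jar3: closed round sample jar, wine of amber colour with a white screw lid, 46 mm diameter, 60 mm tall over the lid, about 130 g, straight-sided; origin at the centre of its underside, z up its axis. Two to four of the jars are present (absent: None).
- tray_floor (a point): centre of the inner floor of the reader's open aluminium tray (inside 80 mm along x, 240 along y; walls 5 mm thick, 14 mm above the floor; floor 21 mm above the bench); moves with the tray. Axes: x = the way the tray is pushed home, y along the tray, z up. Four jars fit in a row along y, 58 mm apart. With the tray home a fixed bar, top 42 mm above the bench, stands 57 mm beyond this point in x.
- tray_knob (a point): grip point of the tray's black upright round knob (16 mm diameter, top 66 mm, on a bracket whose top is 28 mm above the bench; this point on its axis 55 mm above the bench), 67 mm in front of the tray's centre. Push or pull it along the reader's x.
- tray (a joint): slide of the tray in m: 0 fully out (towards the robot), 0.090 fully home against its stop; starts between 0 and 0.03; runs over a fixed steel plate (300 x 350 mm, 12 mm thick); friction about 2.5 N, stays where it is left
- latch_knob (a point): grip point of the red upright round knob at the end of the red latch arm (16 mm diameter, top 68 mm, arm below it up to 33 mm above the bench; this point on its axis 55 mm above the bench), 70 mm from the hinge axis
- latch_hinge (a point): point on the latch's upright hinge axis, 55 mm above the bench, on the reader's -y side. It turns with the latch: its own -x axis points along the arm to the knob.
- latch (a joint): angle of the latch in rad: 0 open, the arm pointing along the reader's -x (its axes: those of tray_floor); it grows as the arm swings clockwise seen from above, to its stop at 1.57 where the arm points along the reader's +y, across the front of the tray (locked). Starts between 0 and 0.25; light friction, stays where it is left. Swing it only with the tray home.
- key_yellow_top (a point): centre of the top face of the yellow key, a round spring button of 26 mm diameter on the grey console (150 x 220 mm, 30 mm high), pressed straight down; its top is 52 mm above the bench when up. The four keys change places from start to start; nearest neighbours are 70 mm apart.
- key_blue_top (a point): centre of the top face of the blue key, a round spring button of 26 mm diameter on the grey console (150 x 220 mm, 30 mm high), pressed straight down; its top is 52 mm above the bench when up. The four keys change places from start to start; nearest neighbours are 70 mm apart.
- key_green_top (a point): centre of the top face of the green key, a round spring button of 26 mm diameter on the grey console (150 x 220 mm, 30 mm high), pressed straight down; its top is 52 mm above the bench when up. The four keys change places from start to start; nearest neighbours are 70 mm apart.
- key_red_top (a point): centre of the top face of the red key, a round spring button of 26 mm diameter on the grey console (150 x 220 mm, 30 mm high), pressed straight down; its top is 52 mm above the bench when up. The four keys change places from start to start; nearest neighbours are 70 mm apart.
- key_yellow (a joint): travel of the yellow key in m: 0 up, 0.006 fully down (about 1.5 N to start, 5 N fully down), springs back
- key_blue (a joint): travel of the blue key in m: 0 up, 0.006 fully down (about 1.5 N to start, 5 N fully down), springs back
- key_green (a joint): travel of the green key in m: 0 up, 0.006 fully down (about 1.5 N to start, 5 N fully down), springs back
- key_red (a joint): travel of the red key in m: 0 up, 0.006 fully down (about 1.5 N to start, 5 N fully down), springs back
- trigger_top (a point): centre of the top face of the big orange two-stage trigger button (34 mm diameter) on the console, pressed straight down; its top is 58 mm above the bench when up
- trigger_half (a joint): first stage of the trigger in m: 0 up, 0.008 at the halfway stop (about 1.6 N to start, 4 N at the stop)
- trigger_full (a joint): second stage of the trigger in m, begins only when the first stage is on its stop and the push exceeds 10 N: 0 at the halfway stop, 0.006 fully down (about 14 N). Both spring back.
- wine_bottle: bystander: small green wine bottle, 60 mm diameter, 200 mm tall; origin at the centre of its underside
- tasting_cup: bystander: white tasting cup, 72 mm diameter, 80 mm tall; origin at the centre of its underside
- cork_box: bystander: open wooden box, 120 x 160 x 60 mm; origin at the centre of its underside
Not all that is in view belongs to the job. What is shaped like the jar0 but turquoise is not meant.

How it is judged (in metres and radians):
On the way, in this order (a step that is already met when the one before it is completed fails the run):
1. every jar stands upright in the tray (x of jar0 in the frame of tray_floor between -0.025 and 0.025 m and y of jar0 in the frame of tray_floor between -0.11 and 0.11 m and z of jar0 in the frame of tray_floor between -0.004 and 0.004 m and angle between each of jar0, jar1, jar2, jar3's own z axis and vertical below 0.1 rad and linear speed of each of jar0, jar1, jar2, jar3 below 0.02 m/s and x of jar1 in the frame of tray_floor between -0.025 and 0.025 m and y of jar1 in the frame of tray_floor between -0.11 and 0.11 m and z of jar1 in the frame of tray_floor between -0.004 and 0.004 m and x of jar2 in the frame of tray_floor between -0.025 and 0.025 m and y of jar2 in the frame of tray_floor between -0.11 and 0.11 m and z of jar2 in the frame of tray_floor between -0.004 and 0.004 m and x of jar3 in the frame of tray_floor between -0.025 and 0.025 m and y of jar3 in the frame of tray_floor between -0.11 and 0.11 m and z of jar3 in the frame of tray_floor between -0.004 and 0.004 m), for 0.2 s.
2. the tray is pushed fully home (value of joint tray above 0.083 m), for 0.2 s.
3. the latch is swung across, with the tray home (value of joint tray above 0.083 m and value of joint latch above 1.35 rad), for 0.2 s.
4. the yellow key is pressed fully down, the others are up (value of joint key_yellow above 0.0045 m and value of joint each of key_blue, key_green, key_red below 0.002 m), for 0.05 s.
5. the blue key is pressed fully down, the others are up (value of joint key_blue above 0.0045 m and value of joint each of key_yellow, key_green, key_red below 0.002 m), for 0.05 s.
6. the green key is pressed fully down, the others are up (value of joint key_green above 0.0045 m and value of joint each of key_yellow, key_blue, key_red below 0.002 m), for 0.05 s.
7. the blue key is pressed fully down, the others are up (all of step 5), for 0.05 s.
8. the trigger is kept at its halfway stop (value of joint trigger_half above 0.006 m and value of joint trigger_full below 0.002 m), for 0.7 s.
9. the trigger is pressed fully down (value of joint trigger_full above 0.0045 m), for 0.05 s.
10. the latch is open again and the tray pulled fully out (value of joint tray below 0.01 m and value of joint latch below 0.3 rad), for 0.2 s.
At the end, for the whole second after the job is handed in: Every jar present stands upright (within 0.1 rad) and at rest on the floor of the tray, the tray is out (slide under 10 mm), the latch is open (under 0.3 rad), all keys and the trigger are released (all of step 1 and all of step 10 and value of joint each of key_yellow, key_blue, key_green, key_red, trigger_half, trigger_full below 0.0015 m); the robot touches nothing.
It fails at once if the red key is pressed (value of joint key_red above 0.003 m).
It fails at once if two keys are down at once (value of joint each of key_yellow, key_blue above 0.003 m or value of joint each of key_yellow, key_green above 0.003 m or value of joint each of key_yellow, key_red above 0.003 m or value of joint each of key_blue, key_green above 0.003 m or value of joint each of key_blue, key_red above 0.003 m or value of joint each of key_green, key_red above 0.003 m).
It fails at once if a key or the trigger is pressed while the tray is not locked ((value of joint any of key_yellow, key_blue, key_green, key_red above 0.004 m or value of joint trigger_half above 0.006 m) and (value of joint latch below 1.2 rad or value of joint tray below 0.075 m)).
It fails at once if the latch is swung across while the tray is not home (value of joint latch above 0.9 rad and value of joint tray below 0.07 m).
It fails at once if the bottle, the cup or the cork box is disturbed (distance of any of wine_bottle, tasting_cup, cork_box from where it was at the start of the episode above 0.04 m).
Of jar0, jar1, jar2, jar3 only 2 to 4 are there at a start; the rules pass over those that are not, and their reading is None.
At some moment in a run one of jar0, jar1, jar2, jar3 may be knocked a few centimetres aside while the robot is not near it.
It also fails if it takes over 210 s, if anything falls off the work surface, if the arm or the gripper's body presses on something with over 40 N, if the wrist force passes 120 N, or if a joint passes its speed limit or range.

## Robot

A 6-joint arm with a two-finger parallel gripper is mounted at the origin on the work surface. World frame = base frame: x ahead of the robot, y to its left, z up, the work surface at z = 0. Lengths are in mm, angles in degrees, forces in N, time in s.
With the tool pointing down it reaches from about 350 to 850 mm from the base axis. Payload 8.1 kg.
Tool frame: the origin (TCP) lies midway between the tips of the shut fingers; the grasp point (between the pads) lies 19 mm behind it; z points along the fingers, y is the line along which they close (so a half turn about z gives the same grasp; the last joint's range is limited). The gripper opens to 85 mm and grips with 20 to 120 N. Pads are 22 mm wide; open, the fingers measure 114 mm over their backs; the gripper's body (76 mm by 85 mm) begins 54 mm behind the grasp point. The pads swing forward as they close: fully open they stand 13 mm farther back than shut.
Start: joints at [-76.226, 7.471, 85.268, -0, 87.261, -4.893], TCP at [192.06, -568.435, 199.192] pointing down, gripper open.
Joint ranges: [-169.43, 169.43], [-51.17, 129.36], [1.28, 143.12], [-76.62, 256.62], [0, 156.53], [-152.29, 152.29]. Speed limits (degrees/s): [136.94, 136.94, 159.86, 180, 180, 180].

## Interface

Orientations are given as [roll, pitch, yaw] about the fixed x, y, z axes, in that order (R = Rz(yaw) Ry(pitch) Rx(roll)).
In Python, from bench import r gives the robot as it stands. The module is installed in compiled form; this text tells all that it offers.
- The arm moves only by the tool jog_arm, never from a script. Its argument "rows" is a list of rows, each a list of 2 entries, a list of its own where there are three numbers: the shift along the tool's x, y, z in mm, then the turn, a rotation vector about the tool's x, y, z in rad. A call has 1 to 10 rows; each row is the pose to reach, as a shift and turn from the pose commanded when the call began, along the tool's axes at that moment; what a row does not reach only later rows make up. A row lasts 1/10 s, in which the tool goes at most 50 mm and 8.59 degrees, less where a joint would pass 70% of its speed; a pose out of reach is approached as far as the arm can. A call with a gripper value outside its range is refused whole. "grip" is the finger opening in mm, from 0 to 85.4, set as the call begins (left out, the last holds). The fingers move at their own pace and stop on an object; "force" is the grip in N (left out, the last holds). Time passes only in rows, so rows that repeat a pose let the fingers close. It gives the time, the measured TCP pose, the force, the opening and the grip force at its end, in the units of the state.
- r.sense(): the state, without advancing time (a new reading comes with each control period).
- r.snapshot(name): name is "scene" or "top"; returns (picture, depth): 420x560x3 uint8, blue, green, red; 420x560 float32, mm along the optical axis (not along the pixel's ray), 0 where there is no reading.
- r.camera_params(name): a dict with "fx", "fy", "cx", "cy" (pixels), "dist_coeffs" ([k1, k2, p1, p2, k3] as OpenCV has them; the pictures are not rectified), "pose" (4x4, takes a point from camera to world coordinates). Camera axes: x right, y down, z forward; pixel columns grow to the right and rows downward; lengths in mm; the calibration is good to about 2 mm. A picture is of the moment at which its call begins. camera_params takes no time and is no camera call.
- r.hand_in(): hands the job in; it is judged then, once.
The state is a dict: "time": time; "joint_pos": joint angles; "qd": joint speeds; "joint_efforts": joint torques, N m; "tool_pos": TCP position; "tcp_rot": TCP orientation; "ft_force": force on the tool from outside, world axes, zero at the start; "wrist_torque": the same for the moment, N m; "finger_gap": finger opening in mm; "grip_force": force on a finger pad.
Only numpy, scipy, OpenCV 4.12 (cv2) and the standard library are available. Lean on these libraries where they do the work, as an engineer would, in place of code of your own. Each camera call takes 0.05 s, during which the arm holds its last target. There are 200 camera calls.

## Working session

There is one attempt and no reset: what is moved stays moved. The work goes in short steps, Python scripts to look and compute and a tool call to move; the robot and the scene stay as the last step left them, time stands still between calls to the robot, and variables do not carry over. Pictures are saved under pics/ and viewed, at most 14 in all, crops included, and the job is handed in when it is done.

Besides the shell and the picture viewer there is one more tool, called after "Request:" as name(argument=value, ...), one argument or row to a line, values as JSON. jog_arm: Moves the arm, as the interface text tells. Its arguments: {"type":"object","properties":{"rows":{"type":"array"},"grip":{"type":"number"},"force":{"type":"number"}},"required":["rows"]}

```bash
mkdir -p pics
python3 - <<'E'
from bench import r
import cv2,numpy as np
for n in("scene","top"):
    p,d=r.snapshot(n); cv2.imwrite(f"pics/{n}0.png",p); np.save(f"{n}0.npy",d)
    c=r.camera_params(n); print(n,{k:np.round(v,3).tolist() for k,v in c.items()})
s=r.sense();print({k:np.round(v,2).tolist() for k,v in s.items()})
E
```

```text
scene {'fx': 384.338, 'fy': 384.338, 'cx': 288.594, 'cy': 209.197, 'dist_coeffs': [0.003, 0.0, 0.0, 0.0, 0.0], 'pose': [[-0.403, 0.68, -0.612, 1219.068], [0.915, 0.287, -0.283, 201.746], [-0.017, -0.675, -0.738, 817.897], [0.0, 0.0, 0.0, 1.0]]}
top {'fx': 469.673, 'fy': 469.673, 'cx': 278.309, 'cy': 207.886, 'dist_coeffs': [-0.125, 0.0, 0.0, 0.0, 0.0], 'pose': [[0.002, -0.991, 0.137, 443.959], [-1.0, -0.002, -0.004, -65.963], [0.004, -0.137, -0.991, 997.868], [0.0, 0.0, 0.0, 1.0]]}
{'time': 0.1, 'joint_pos': [-76.23, 7.51, 85.32, 0.0, 87.26, -4.89], 'qd': [-0.05, -0.04, -0.26, -0.04, 0.02, -0.11], 'joint_efforts': [0.0, -57.1, -50.19, -0.0, 0.01, -0.0], 'tool_pos': [191.92, -567.9, 198.25], 'tcp_rot': [-179.9, -0.01, 18.66], 'ft_force': [0.53, 0.27, -0.26], 'wrist_torque': [-0.02, 0.04, -0.04], 'grip_force': 0.0, 'finger_gap': 85.58}
```

View pics/scene0.png

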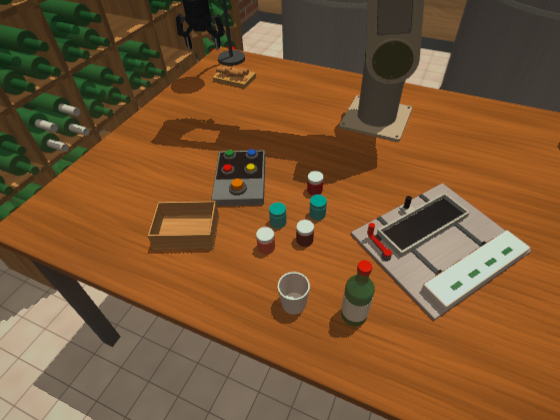

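View pics/top0.png

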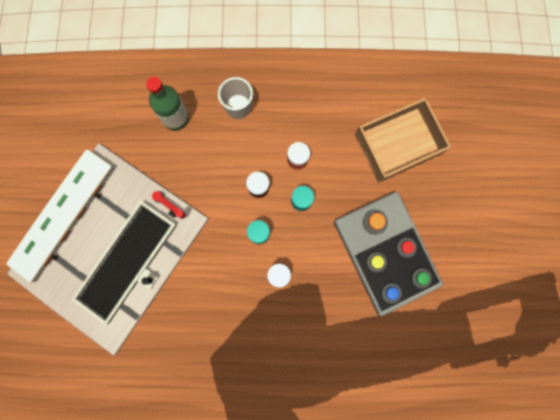

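The scene view shows three white-lidded jars at (315,183), (305,232) and (265,240), and turquoise decoys at (278,214) and (318,207). In the top view the jars are at (298,154), (258,183) and (279,275), and the decoys at (303,197) and (258,232). The reader is at left, the console at right. Next I enlarge crops to confirm and measure.

```bash
cat > h.py <<'E'
from bench import r
import cv2,numpy as np
from scipy.spatial.transform import Rotation as R
def w(uv,z,n="top"):
    c=r.camera_params(n);K=np.array([[c['fx'],0,c['cx']],[0,c['fy'],c['cy']],[0,0,1.]])
    q=cv2.undistortPoints(np.float64(uv).reshape(-1,1,2),K,np.array(c['dist_coeffs']))[:,0]
    P=np.array(c['pose']);D=np.c_[q,np.ones(len(q))]@P[:3,:3].T
    return P[:3,3]+D*((z-P[2,3])/D[:,2])[:,None]
def px(p,n="top"):
    c=r.camera_params(n);K=np.array([[c['fx'],0,c['cx']],[0,c['fy'],c['cy']],[0,0,1.]])
    T=np.linalg.inv(np.array(c['pose']))
    return cv2.projectPoints(np.float64(p).reshape(-1,1,3),cv2.Rodrigues(T[:3,:3])[0],T[:3,3],K,np.array(c['dist_coeffs']))[0][:,0]
def to(x,y,z,yaw):
    "shift (tool axes) and rotvec from the present measured pose to a down pose"
    s=r.sense();A=R.from_euler('xyz',s['tcp_rot'],degrees=True);B=R.from_euler('xyz',[180,0,yaw],degrees=True)
    print('t',round(s['time'],1),'shift',np.round(A.inv().apply(np.array([x,y,z])-s['tool_pos']),1),'turn',np.round((A.inv()*B).as_rotvec(),3))
def crop(p,x0,y0,x1,y1,k,f): cv2.imwrite(f,cv2.resize(p[y0:y1,x0:x1],None,fx=k,fy=k,interpolation=cv2.INTER_CUBIC))
E
python3 - <<'E'
from h import *
p=cv2.imread('pics/top0.png')
crop(p,0,140,220,360,2.7,'pics/c1.png');crop(p,230,130,450,330,3,'pics/c2.png')
E
```

```text
(no output)
```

View pics/c1.png

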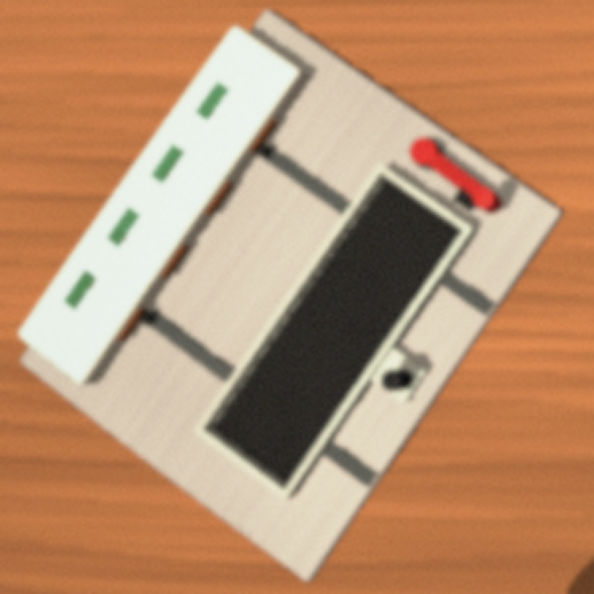

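View pics/c2.png

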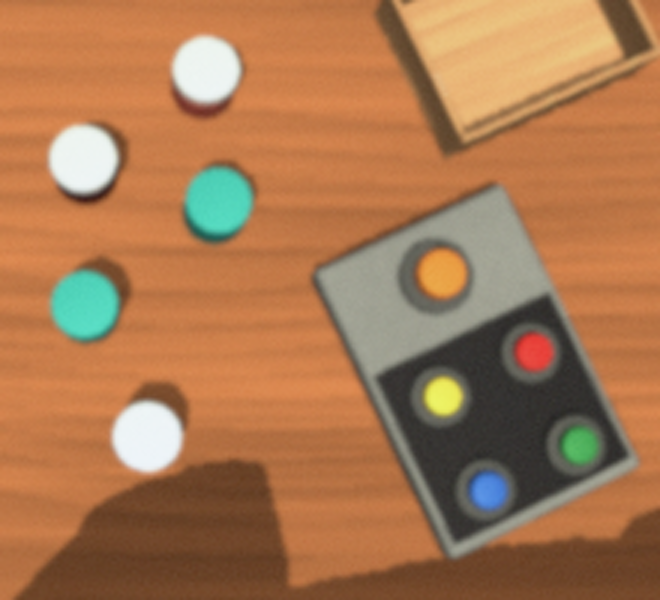

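c1 shows the tray rim corners at crop (385,163), (474,226), (291,496) and (204,431). The black knob is at (402,379). The latch hinge is at (425,152), with its knob at (487,199).

c2 shows white lids at (207,70), (84,159) and (148,437). Two turquoise ones, at (219,201) and (85,305), are decoys because the jars have white lids. Keys: yellow (442,396), blue (488,491), green (579,445), red (533,352). Trigger: (442,273).

Run:
```python
from h import *
f=lambda L,k,x0,y0:(np.array(L,float)+.5)/k-.5+[x0,y0]
np.set_printoptions(precision=1,suppress=True)
J=w(f([(207,70),(84,159),(148,437),(219,201),(85,305)],3,230,130),60);print('jars',J)
Kp=f([(442,396),(488,491),(579,445),(533,352)],3,230,130)
K=w(Kp,52);print('keys YBGR',K,np.linalg.norm(np.diff(K,axis=0),axis=1))
print('trig',w(f([(442,273)],3,230,130),58))
C=w(f([(385,163),(474,226),(291,496),(204,431)],2.7,0,140),35);print('tray',C,C.mean(0),np.linalg.norm(np.roll(C,-1,0)-C,axis=1))
d=(C[0]+C[3]-C[1]-C[2]);y=(C[2]+C[3]-C[0]-C[1]);print('yaw x',np.degrees(np.arctan2(d[1],d[0])),np.degrees(np.arctan2(y[1],y[0]))-90)
print('knob',w(f([(402,379)],2.7,0,140),66),'hinge/latchknob',w(f([(425,152)],2.7,0,140),60),w(f([(487,199)],2.7,0,140),68))
pl=w(f([(262,10),(562,211),(308,580),(20,360)],2.7,0,140),12);print('plate',pl,np.linalg.norm(np.roll(pl,-1,0)-pl,axis=1))
e=pl[1]-pl[0];print(np.degrees(np.arctan2(-e[1],-e[0])));e=pl[2]-pl[1];print(np.degrees(np.arctan2(e[1],e[0]))-90)
print('cup,bottle',w([(236,92)],80),w([(154,85)],200))
# depth blobs at z>45 for refinement, and jar check in scene view
for n in("scene",):
    p=cv2.imread('pics/scene0.png');hsv=cv2.cvtColor(p,cv2.COLOR_BGR2HSV)
    print(px(J,n))
```

```text
jars [[ 687.7 -111.5   60. ]
 [ 625.4  -27.8   60. ]
 [ 438.9  -71.4   60. ]
 [ 596.8 -119.1   60. ]
 [ 526.3  -29.3   60. ]]
keys YBGR [[ 465.8 -269.2   52. ]
 [ 402.2 -299.2   52. ]
 [ 432.2 -362.4   52. ]
 [ 495.2 -332.4   52. ]] [70.3 70.  69.7]
trig [[ 548.4 -269.8   58. ]]
tray [[593.2 215.   35. ]
 [544.4 143.5  35. ]
 [337.6 279.7  35. ]
 [385.1 350.5  35. ]] [465.1 247.1  35. ] [ 86.6 247.6  85.2 248.3]
yaw x 55.90933522554222 56.77825620573398
knob [[427.9 187.3  66. ]] hinge/latchknob [[597.7 177.2  60. ]] [[561.1 127.1  68. ]]
plate [[723.2 330.7  12. ]
 [558.8  79.2  12. ]
 [270.8 272.8  12. ]
 [435.9 520.4  12. ]] [300.5 347.1 297.6 344.2]
56.84619295731985
56.08270266065236
cup,bottle [[811.9  17.8  80. ]] [[778.6 156.2 200. ]]
[[265.1 232.8]
 [305.  225.4]
 [315.3 175.5]
 [277.5 207.7]
 [318.2 199.6]]
```

Run:
```python
from h import *
to(687.7,-111.5,150,146.4)
```

```text
t 0.1 shift [ 615.8 -273.6   48.8] turn [-1.000e-03 -2.000e-03 -2.229e+00]
```

Request:
jog_arm(
  rows=[
    [[30,-13,0],[0,0,-0.14]],
    [[70,-31,0],[0,0,-0.28]],
    [[110,-50,0],[0,0,-0.42]],
    [[150,-67,0],[0,0,-0.56]],
    [[190,-85,0],[0,0,-0.7]],
    [[230,-103,0],[0,0,-0.84]],
    [[270,-121,0],[0,0,-0.98]],
    [[310,-139,0],[0,0,-1.12]],
    [[350,-156,0],[0,0,-1.26]],
    [[390,-174,0],[0,0,-1.4]],
  ],
  grip=85,
)

```text
time: 1.1
tool_pos: [506.7, -277.2, 198.8]
tcp_rot: [-180.0, -0.0, 99.2]
ft_force: [1.2, -1.3, 0.3]
finger_gap: 85.0
grip_force: 0.0
```

Run:
```python
from h import *
to(687.7,-111.5,120,146.4); print(r.sense()['joint_pos'])
```

```text
t 1.1 shift [134.6 205.2  78.7] turn [-0.    -0.001 -0.824]
[-3.37656363e+01  4.06750961e+00  8.89440703e+01 -3.69909816e-03
  8.70222778e+01 -4.29733244e+01]
```

Request:
jog_arm(
  rows=[
    [[25,38,10],[0,0,-0.14]],
    [[50,75,20],[0,0,-0.28]],
    [[75,113,35],[0,0,-0.42]],
    [[100,150,50],[0,0,-0.56]],
    [[120,180,65],[0,0,-0.7]],
    [[134.6,205.2,78.7],[0,0,-0.824]],
    [[134.6,205.2,78.7],[0,0,-0.824]],
    [[134.6,205.2,78.7],[0,0,-0.824]],
  ],
)

```text
time: 1.9
tool_pos: [687.2, -113.3, 118.8]
tcp_rot: [-179.9, -0.1, 146.1]
ft_force: [-0.8, -0.3, -0.3]
finger_gap: 84.8
grip_force: 0.0
```

Run:
```python
from h import *
to(687.7,-111.5,25,146.4)
p,d=r.snapshot("top");cv2.imwrite('pics/t1.png',p[60:340]);p,d=r.snapshot("scene");crop(p,180,60,460,270,2.5,'pics/s1.png')
```

```text
t 1.9 shift [ 0.4  1.9 93.8] turn [-0.001 -0.002 -0.005]
```

View pics/s1.png

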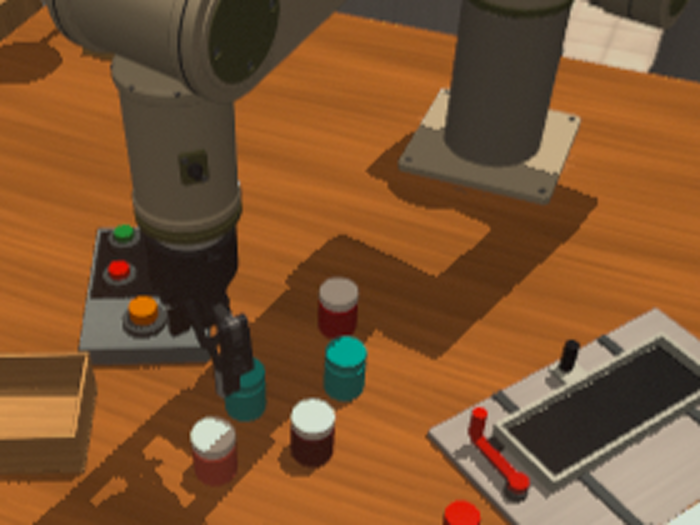

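The enlarged view confirms three white-lidded jars at crop (338,300), (313,430) and (213,450), and two turquoise decoys. The gripper is above the jar at (213,450). Descending.

Request:
jog_arm(
  rows=[
    [[0.2,1,20],[0,0,-0.005]],
    [[0.4,1.9,45],[0,0,-0.005]],
    [[0.4,1.9,70],[0,0,-0.005]],
    [[0.4,1.9,86],[0,0,-0.005]],
    [[0.4,1.9,93.8],[0,0,-0.005]],
    [[0.4,1.9,93.8],[0,0,-0.005]],
  ],
)

```text
time: 2.6
tool_pos: [687.7, -112.7, 26.0]
tcp_rot: [-180.0, -0.1, 146.3]
ft_force: [-0.9, -0.4, 0.2]
finger_gap: 85.1
grip_force: 0.0
```

Request:
jog_arm(
  rows=[
    [[0,0,0],[0,0,0]],
    [[0,0,0],[0,0,0]],
    [[0,0,0],[0,0,0]],
    [[0,0,0],[0,0,0]],
    [[0,0,0],[0,0,0]],
    [[0,0,0],[0,0,0]],
    [[0,0,0],[0,0,0]],
    [[0,0,0],[0,0,0]],
  ],
  grip=40,
  force=35,
)

```text
time: 3.4
tool_pos: [688.5, -112.2, 26.6]
tcp_rot: [-180.0, -0.0, 146.4]
ft_force: [-0.9, 0.7, -0.1]
finger_gap: 39.5
grip_force: 0.0
```

Request:
jog_arm(
  rows=[
    [[0,0,-10],[0,0,0]],
    [[0,0,-30],[0,0,0]],
    [[0,0,-60],[0,0,0]],
    [[0,0,-90],[0,0,0]],
    [[0,0,-110],[0,0,0]],
    [[0,0,-120],[0,0,0]],
    [[0,0,-120],[0,0,0]],
  ],
)

```text
time: 4.1
tool_pos: [689.8, -112.6, 149.3]
tcp_rot: [179.9, 0.2, 146.4]
ft_force: [0.6, 0.0, 0.5]
finger_gap: 40.1
grip_force: 0.0
```

Run:
```python
from h import *
c=np.array([464,246]);x=np.array([.553,.833]);y=np.array([-.833,.553])
t=c+75*y;print(t);to(*t,47,146.4)
```

```text
[401.525 287.475]
t 4.1 shift [461.9 173.4 100.9] turn [ 0.001  0.004 -0.   ]
```

Closed without force: the grasp missed. Looking.

Run:
```python
from h import *
p,d=r.snapshot("top");q,d=r.snapshot("scene")
cv2.imwrite('pics/t2.png',np.hstack([cv2.resize(p[100:330,180:400],(440,460)),cv2.resize(q[150:300,220:340],(360,450))[:, :].copy() if 0 else cv2.resize(q[130:290,210:335],(359,460))]))
print(px([[689.8,-112.6,149.3]]),px([[689.8,-112.6,149.3]],"scene"))
```

```text
[[301.50908416 139.84002288]] [[261.9169045  209.52141817]]
```

View pics/t2.png

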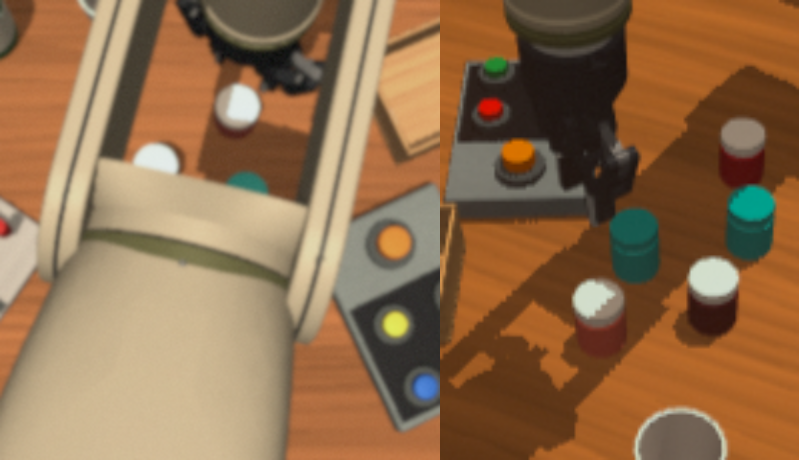

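Run:
```python
from h import *
np.set_printoptions(precision=1,suppress=True)
def cloud(n,d):
    c=r.camera_params(n);K=np.array([[c['fx'],0,c['cx']],[0,c['fy'],c['cy']],[0,0,1.]])
    v,u=np.mgrid[:420,:560];q=cv2.undistortPoints(np.stack([u,v],-1).reshape(-1,1,2).astype(float),K,np.array(c['dist_coeffs']))[:,0]
    P=np.array(c['pose']);return (P[:3,3]+(np.c_[q,np.ones(len(q))]*d.reshape(-1,1))@P[:3,:3].T).reshape(420,560,3)
T=cloud('top',np.load('top0.npy'))
for u,v in [(298,154),(258,183),(279,275),(303,197),(330,154),(125,265),(95,200)]: print(u,v,T[v,u])
S0=cloud('scene',np.load('scene0.npy'))
for u,v in [(265,233),(305,226),(315,176)]: print(u,v,S0[v,u])
p,d=r.snapshot("scene");S=cloud('scene',d)
m=(np.abs(S[...,0]-688)<110)&(np.abs(S[...,1]+112)<110)&(S[...,2]>125)
ii=np.argwhere(m);o=np.argsort(S[m][:,2])[:25];print(np.c_[ii[o],S[m][o]])
s=r.sense();print(s['tool_pos'],s['joint_pos'])
```

```text
298 154 [ 686.2 -110.2   57.3]
258 183 [624.6 -28.5  60.9]
279 275 [439.5 -71.4  60.2]
303 197 [ 595.7 -119.6   62.7]
330 154 [ 701.4 -183.    -0.2]
125 265 [457.7 250.4  22.6]
95 200 [596.7 326.2  12.8]
265 233 [ 687.6 -111.8   59.1]
305 226 [625.9 -27.5  58.2]
315 176 [440.3 -71.8  59. ]
[[ 207.   268.   699.6  -90.1  177.3]
 [ 208.   266.   704.9  -92.6  178.2]
 [ 194.   259.   671.9 -126.9  179.1]
 [ 195.   257.   676.8 -129.7  179.2]
 [ 195.   256.   679.  -131.   180.7]
 [ 196.   255.   682.9 -131.6  180.8]
 [ 195.   255.   680.6 -132.7  181.6]
 [ 194.   258.   675.6 -127.4  182.3]
 [ 193.   259.   672.  -126.6  182.5]
 [ 208.   264.   710.1  -94.7  182.6]
 [ 196.   254.   685.6 -132.6  182.9]
 [ 194.   257.   677.4 -129.   183.3]
 [ 208.   263.   711.9  -96.3  183.6]
 [ 194.   256.   678.8 -130.8  184. ]
 [ 195.   254.   683.8 -133.4  184.2]
 [ 207.   264.   708.8  -95.3  184.3]
 [ 193.   258.   674.6 -127.7  184.5]
 [ 196.   253.   687.9 -133.9  184.6]
 [ 192.   259.   671.  -126.9  184.9]
 [ 208.   265.   711.5  -91.4  185.3]
 [ 207.   262.   711.4  -98.9  185.4]
 [ 195.   252.   686.6 -137.1  185.4]
 [ 195.   253.   686.1 -134.7  185.9]
 [ 207.   263.   711.   -96.5  186. ]
 [ 193.   251.   682.4 -141.8  186.3]]
[ 687.6 -112.1  144.8] [-13.5  24.1  71.3   0.   84.8 -69.8]
```

The depth image puts the fingertips about 30 mm higher than the reported TCP, so the fingers closed just above the lid. I'll reopen, go lower in steps, and check tip height from the depth image.

Request:
jog_arm(
  rows=[
    [[0,0,0],[0,0,0]],
    [[0,0,0],[0,0,0]],
    [[0,0,0],[0,0,0]],
    [[0,0,25],[0,0,0]],
    [[0,0,50],[0,0,0]],
    [[0,0,75],[0,0,0]],
    [[0,0,100],[0,0,0]],
    [[0,0,118],[0,0,0]],
    [[0,0,125],[0,0,0]],
    [[0,0,125],[0,0,0]],
  ],
  grip=85,
)

```text
time: 5.25
tool_pos: [687.7, -112.1, 20.4]
tcp_rot: [-180.0, -0.1, 146.4]
ft_force: [-0.3, -0.2, -0.8]
finger_gap: 85.0
grip_force: 0.0
```

```bash
cat >> h.py <<'E'
def cloud(n,d):
    c=r.camera_params(n);K=np.array([[c['fx'],0,c['cx']],[0,c['fy'],c['cy']],[0,0,1.]])
    v,u=np.mgrid[:420,:560];q=cv2.undistortPoints(np.stack([u,v],-1).reshape(-1,1,2).astype(float),K,np.array(c['dist_coeffs']))[:,0]
    P=np.array(c['pose']);return (P[:3,3]+(np.c_[q,np.ones(len(q))]*d.reshape(-1,1))@P[:3,:3].T).reshape(420,560,3)
E
python3 - <<'E'
from h import *
np.set_printoptions(precision=1,suppress=True)
s=r.sense();t=s['tool_pos'];print(t,s['finger_gap'],s['ft_force'])
p,d=r.snapshot("scene");S=cloud('scene',d)
crop(p,210,150,350,270,5,'pics/s3.png')
dark=p.max(2)<60
m=dark&(np.hypot(S[...,0]-t[0],S[...,1]-t[1])<65)&(S[...,2]>12)
ii=np.argwhere(m);o=np.argsort(S[m][:,2])[:16];print(np.c_[ii[o],S[m][o]])
E
```

```text
[ 687.7 -112.1   20.4] 85.03958570898494 [-0.3 -0.2 -0.8]
[[ 220.   257.   662.6 -146.6   67.2]
 [ 220.   256.   664.  -148.7   67.6]
 [ 221.   254.   669.9 -151.4   68.8]
 [ 219.   257.   660.9 -147.3   69. ]
 [ 218.   258.   657.4 -146.1   69.8]
 [ 220.   254.   667.9 -152.3   70.2]
 [ 219.   258.   661.4 -144.    71. ]
 [ 220.   255.   668.  -149.2   71.7]
 [ 220.   252.   671.1 -156.2   71.9]
 [ 221.   253.   673.6 -152.    72.6]
 [ 218.   257.   661.3 -146.7   73.5]
 [ 244.   272.   722.   -75.    73.9]
 [ 220.   253.   671.7 -152.8   74. ]
 [ 219.   255.   666.7 -149.6   74.1]
 [ 219.   254.   668.2 -151.7   74.7]
 [ 219.   256.   666.6 -146.7   75.3]]
```

View pics/s3.png

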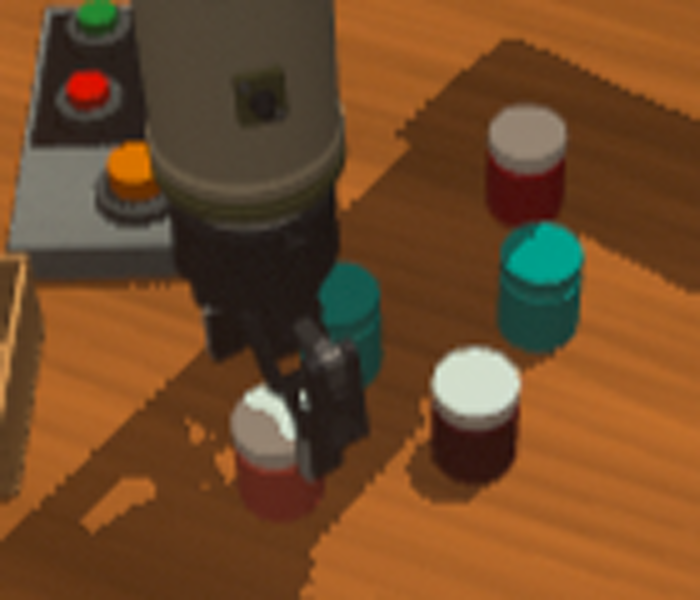

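Both finger tips hang near lid height, about 67 mm by depth, with the TCP reported at 20 mm. So I need to go about 27 mm lower.

Request:
jog_arm(
  rows=[
    [[0,0,7],[0,0,0]],
    [[0,0,14],[0,0,0]],
    [[0,0,20],[0,0,0]],
    [[0,0,25],[0,0,0]],
    [[0,0,27],[0,0,0]],
    [[0,0,27],[0,0,0]],
  ],
)

```text
time: 5.9
tool_pos: [688.1, -112.2, -6.0]
tcp_rot: [-180.0, -0.1, 146.4]
ft_force: [0.5, 0.6, -0.1]
finger_gap: 84.9
grip_force: 0.0
```

Request:
jog_arm(
  rows=[
    [[0,0,0],[0,0,0]],
    [[0,0,0],[0,0,0]],
    [[0,0,0],[0,0,0]],
    [[0,0,0],[0,0,0]],
    [[0,0,0],[0,0,0]],
    [[0,0,0],[0,0,0]],
    [[0,0,0],[0,0,0]],
  ],
  grip=40,
)

```text
time: 6.6
tool_pos: [689.0, -112.4, -4.7]
tcp_rot: [180.0, 0.1, 146.4]
ft_force: [0.3, -0.7, 4.7]
finger_gap: 45.2
grip_force: 36.3
```

Run:
```python
from h import *
np.set_printoptions(precision=1,suppress=True)
s=r.sense();t=s['tool_pos'];print(t,s['finger_gap'],s['grip_force'],s['ft_force'])
p,d=r.snapshot("scene");S=cloud('scene',d)
crop(p,210,150,350,270,5,'pics/s4.png')
dark=p.max(2)<60
m=dark&(np.hypot(S[...,0]-t[0],S[...,1]-t[1])<65)&(S[...,2]>12)
ii=np.argwhere(m);o=np.argsort(S[m][:,2])[:8];print(np.c_[ii[o],S[m][o]])
```

```text
[ 689.  -112.4   -4.7] 45.21615526466173 36.25751852989197 [ 0.3 -0.7  4.7]
[[244.  274.  696.7 -83.3  38.9]
 [247.  272.  707.6 -83.7  39.4]
 [247.  268.  712.  -92.7  40.1]
 [248.  270.  713.7 -86.2  41.4]
 [247.  271.  710.2 -85.1  41.9]
 [247.  270.  711.2 -87.4  42. ]
 [246.  272.  706.8 -83.9  42.5]
 [248.  269.  715.4 -88.1  42.6]]
```

Request:
jog_arm(
  rows=[
    [[0,0,-5],[0,0,0]],
    [[0,0,-20],[0,0,0]],
    [[0,0,-45],[0,0,0]],
    [[0,0,-75],[0,0,0]],
    [[0,0,-100],[0,0,0]],
    [[0,0,-115],[0,0,0]],
    [[0,0,-120],[0,0,0]],
    [[0,0,-120],[0,0,0]],
  ],
)

```text
time: 7.45
tool_pos: [688.7, -112.3, 115.1]
tcp_rot: [180.0, 0.0, 146.4]
ft_force: [-0.5, -0.1, -1.7]
finger_gap: 45.0
grip_force: 36.1
```

Run:
```python
from h import *
c=np.array([464,246]);x=np.array([.553,.833]);y=np.array([-.833,.553])
t=c+75*y;print(t,r.sense()['finger_gap'],r.sense()['grip_force']);to(*t,60,146.4)
p,d=r.snapshot("scene");crop(p,210,110,350,270,4,'pics/s5.png')
```

```text
[401.525 287.475] 44.97122034064834 36.081175804138184
t 7.5 shift [460.5 173.9  54.9] turn [ 0.     0.001 -0.   ]
```

View pics/s5.png

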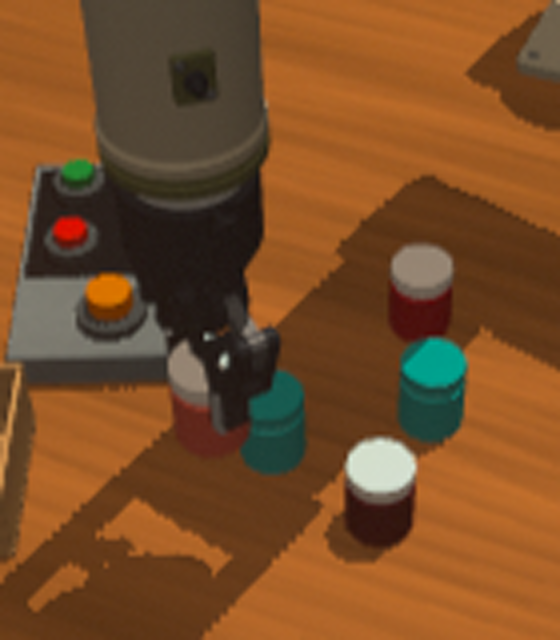

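The jar hangs upright in the grip (crop 210,400). The bench is clear. Carrying it to the tray.

Request:
jog_arm(
  rows=[
    [[15,5.5,0],[0,0,0]],
    [[42,16,0],[0,0,0]],
    [[79,30,0],[0,0,0]],
    [[120,45,0],[0,0,0]],
    [[160,60,0],[0,0,0]],
    [[200,75.5,0],[0,0,0]],
    [[240,90.6,0],[0,0,0]],
    [[280,105.7,0],[0,0,0]],
    [[320,121,0],[0,0,0]],
    [[360,136,0],[0,0,0]],
  ],
)

```text
time: 8.5
tool_pos: [461.5, 201.0, 112.7]
tcp_rot: [-179.9, -0.1, 146.4]
ft_force: [1.0, 1.5, -1.2]
finger_gap: 44.6
grip_force: 36.2
```

Request:
jog_arm(
  rows=[
    [[38,14,0],[0,0,0]],
    [[70,27,0],[0,0,0]],
    [[90,34,0],[0,0,0]],
    [[100,38,0],[0,0,0]],
    [[100,38,20],[0,0,0]],
    [[100,38,45],[0,0,0]],
    [[100,38,60],[0,0,0]],
    [[100,38,60],[0,0,0]],
    [[100,38,60],[0,0,0]],
  ],
)

```text
time: 9.4
tool_pos: [401.6, 286.6, 54.1]
tcp_rot: [-179.9, -0.0, 146.3]
ft_force: [0.0, -0.3, -1.4]
finger_gap: 44.9
grip_force: 36.2
```

Run:
```python
from h import *
to(401.5,287.5,17,146.4)
p,d=r.snapshot("scene");crop(p,340,150,540,300,4,'pics/s6.png')
```

```text
t 9.4 shift [ 0.6  0.8 37.1] turn [-0.002 -0.001 -0.001]
```

View pics/s6.png

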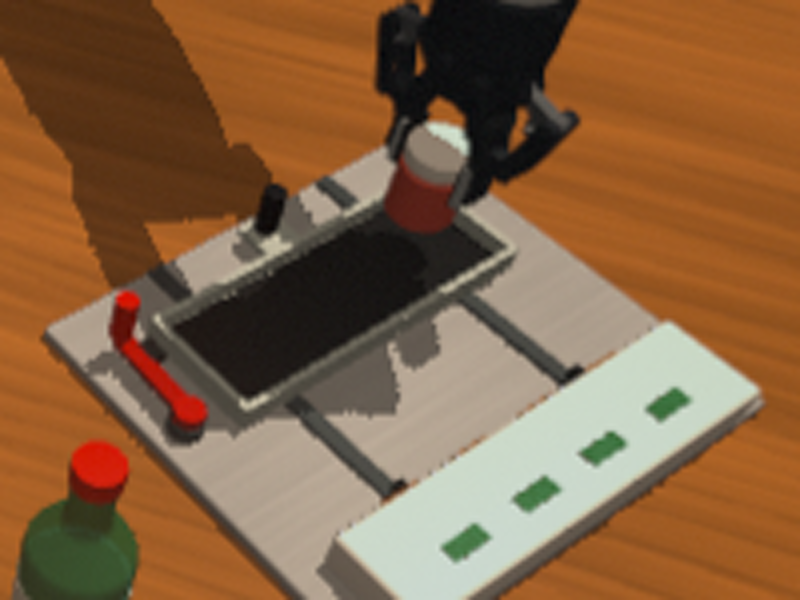

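The jar is above the +y end of the tray (crop 425,200), centred across it. Lowering until it touches.

Request:
jog_arm(
  rows=[
    [[0.3,0.5,12],[0,0,0]],
    [[0.6,0.8,22],[0,0,0]],
    [[0.6,0.8,30],[0,0,0]],
    [[0.6,0.8,34],[0,0,0]],
    [[0.6,0.8,36],[0,0,0]],
    [[0.6,0.8,36],[0,0,0]],
    [[0.6,0.8,36],[0,0,0]],
  ],
)

```text
time: 10.15
tool_pos: [402.0, 288.5, 19.0]
tcp_rot: [180.0, 0.0, 146.4]
ft_force: [-0.4, -0.9, -1.2]
finger_gap: 45.0
grip_force: 36.2
```

Request:
jog_arm(
  rows=[
    [[0,0,1],[0,0,0]],
    [[0,0,2],[0,0,0]],
    [[0,0,3],[0,0,0]],
    [[0,0,3],[0,0,0]],
    [[0,0,3],[0,0,0]],
  ],
)

```text
time: 10.65
tool_pos: [402.1, 288.6, 16.2]
tcp_rot: [180.0, 0.0, 146.4]
ft_force: [-1.7, -0.9, 4.0]
finger_gap: 45.7
grip_force: 36.5
```

Request:
jog_arm(
  rows=[
    [[0,0,0],[0,0,0]],
    [[0,0,0],[0,0,0]],
    [[0,0,0],[0,0,0]],
    [[0,0,0],[0,0,0]],
    [[0,0,-10],[0,0,0]],
    [[0,0,-35],[0,0,0]],
    [[0,0,-65],[0,0,0]],
    [[0,0,-90],[0,0,0]],
    [[0,0,-100],[0,0,0]],
    [[0,0,-100],[0,0,0]],
  ],
  grip=75,
)

```text
time: 11.65
tool_pos: [403.1, 289.0, 117.8]
tcp_rot: [179.8, 0.1, 146.4]
ft_force: [-0.6, -0.2, -0.8]
finger_gap: 75.3
grip_force: 0.0
```

Run:
```python
from h import *
p,d=r.snapshot("top");S=cloud('top',d)
crop(p,80,130,320,310,3.3,'pics/t7.png')
to(625.4,-27.8,110,146.4)
```

```text
t 11.7 shift [-361.1 -139.7    6.1] turn [ 0.001  0.001 -0.   ]
```

View pics/t7.png

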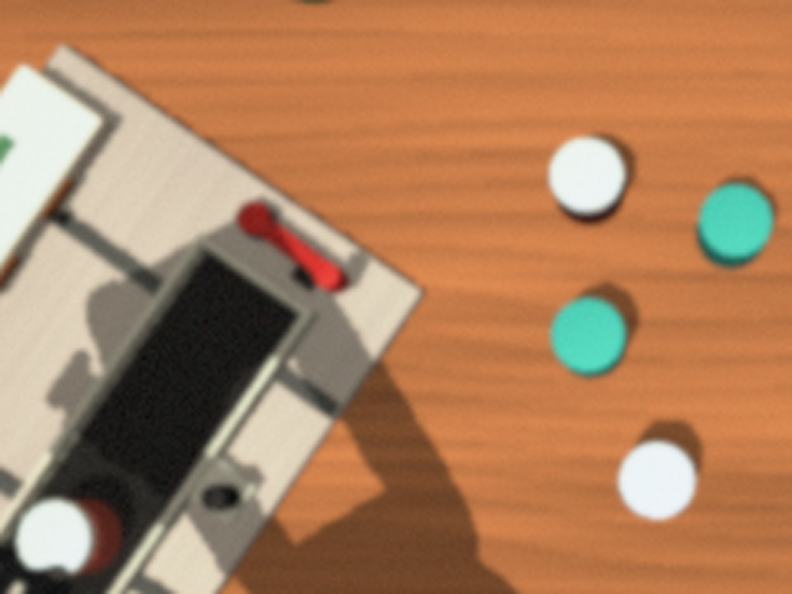

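The first jar stands upright in the tray (lid at crop 55,537). The remaining jars, at crop (588,175) and (657,480), are unmoved. Fetching the second.

Request:
jog_arm(
  rows=[
    [[-25,-10,0],[0,0,0]],
    [[-65,-25,0],[0,0,0]],
    [[-108,-42,0],[0,0,0]],
    [[-152,-59,0],[0,0,0]],
    [[-196,-76,0],[0,0,0]],
    [[-240,-93,0],[0,0,0]],
    [[-284,-110,0],[0,0,0]],
    [[-325,-126,0],[0,0,0]],
    [[-350,-136,0],[0,0,0]],
    [[-361,-140,0],[0,0,0]],
  ],
  grip=85,
)

```text
time: 12.7
tool_pos: [624.5, -30.7, 113.0]
tcp_rot: [-179.9, -0.2, 146.2]
ft_force: [-0.1, 0.3, -1.0]
finger_gap: 85.1
grip_force: 0.0
```

Run:
```python
from h import *
to(625.4,-27.8,-6,146.4)
```

```text
t 12.7 shift [  0.5   3.1 119. ] turn [-0.002 -0.003 -0.003]
```

Request:
jog_arm(
  rows=[
    [[0.5,1,20],[0,0,0]],
    [[0.5,2,50],[0,0,0]],
    [[0.5,2,80],[0,0,0]],
    [[0.5,2,100],[0,0,0]],
    [[0.5,2,113],[0,0,0]],
    [[0.5,2,120],[0,0,0]],
    [[0.5,2,120],[0,0,0]],
  ],
)

```text
time: 13.4
tool_pos: [624.6, -25.7, -5.4]
tcp_rot: [-180.0, -0.1, 146.4]
ft_force: [-0.1, -0.1, 0.4]
finger_gap: 85.2
grip_force: 0.0
```

Request:
jog_arm(
  rows=[
    [[0,0,0],[0,0,0]],
    [[0,0,0],[0,0,0]],
    [[0,0,0],[0,0,0]],
    [[0,0,0],[0,0,0]],
    [[0,0,0],[0,0,0]],
    [[0,0,0],[0,0,0]],
    [[0,0,0],[0,0,0]],
  ],
  grip=40,
)

```text
time: 14.1
tool_pos: [626.8, -26.4, -2.7]
tcp_rot: [179.9, 0.1, 146.4]
ft_force: [-0.8, 0.5, 6.9]
finger_gap: 44.9
grip_force: 36.3
```

Request:
jog_arm(
  rows=[
    [[0,0,-5],[0,0,0]],
    [[0,0,-20],[0,0,0]],
    [[0,0,-45],[0,0,0]],
    [[0,0,-75],[0,0,0]],
    [[0,0,-100],[0,0,0]],
    [[0,0,-115],[0,0,0]],
    [[0,0,-120],[0,0,0]],
    [[0,0,-120],[0,0,0]],
  ],
)

```text
time: 14.9
tool_pos: [625.8, -26.3, 116.2]
tcp_rot: [180.0, 0.0, 146.4]
ft_force: [0.4, 0.0, -1.7]
finger_gap: 44.9
grip_force: 36.0
```

Run:
```python
from h import *
c=np.array([464,246]);x=np.array([.553,.833]);y=np.array([-.833,.553])
t=c+25*y;print(t);to(*t,60,146.4);t=c-60*y;print(t);to(*t,60,146.4)
```

```text
[443.175 259.825]
t 14.9 shift [310.5 137.1  56. ] turn [ 0.     0.001 -0.   ]
[513.98 212.82]
t 14.9 shift [225.6 137.2  56.1] turn [ 0.     0.001 -0.   ]
```

Request:
jog_arm(
  rows=[
    [[20,8.8,0],[0,0,0]],
    [[55,24.3,0],[0,0,0]],
    [[95,42,0],[0,0,0]],
    [[135,60,0],[0,0,0]],
    [[175,77,0],[0,0,0]],
    [[215,95,0],[0,0,0]],
    [[255,112.6,0],[0,0,0]],
    [[290,128,0],[0,0,0]],
    [[306,136,0],[0,0,0]],
    [[309,137.5,0],[0,0,0]],
  ],
)

```text
time: 15.9
tool_pos: [441.9, 260.7, 113.8]
tcp_rot: [-179.9, -0.1, 146.5]
ft_force: [1.6, 0.5, -0.1]
finger_gap: 45.0
grip_force: 36.1
```

Request:
jog_arm(
  rows=[
    [[0,0,20],[0,0,0]],
    [[0,0,45],[0,0,0]],
    [[0,0,65],[0,0,0]],
    [[0,0,82],[0,0,0]],
    [[0,0,92],[0,0,0]],
    [[0,0,95],[0,0,0]],
    [[0,0,95],[0,0,0]],
  ],
)

```text
time: 16.6
tool_pos: [444.2, 258.8, 20.2]
tcp_rot: [-179.9, -0.0, 146.4]
ft_force: [-0.3, 0.1, -0.7]
finger_gap: 45.3
grip_force: 36.0
```

Run:
```python
from h import *
to(443.2,259.8,17,146.4)
```

```text
t 16.6 shift [1.4 0.3 3.2] turn [-0.001 -0.001 -0.001]
```

Request:
jog_arm(
  rows=[
    [[0,0,1],[0,0,0]],
    [[0,0,2],[0,0,0]],
    [[0,0,3],[0,0,0]],
    [[0,0,3],[0,0,0]],
    [[0,0,3],[0,0,0]],
  ],
)

```text
time: 17.1
tool_pos: [444.9, 259.6, 18.2]
tcp_rot: [179.9, 0.0, 146.4]
ft_force: [-0.3, 1.1, 1.0]
finger_gap: 45.2
grip_force: 36.2
```

Request:
jog_arm(
  rows=[
    [[0,0,1],[0,0,0]],
    [[0,0,1.5],[0,0,0]],
    [[0,0,1.5],[0,0,0]],
  ],
)

```text
time: 17.4
tool_pos: [445.4, 260.3, 18.2]
tcp_rot: [179.9, 0.0, 146.4]
ft_force: [-4.4, 0.7, 13.2]
finger_gap: 44.9
grip_force: 37.4
```

Request:
jog_arm(
  rows=[
    [[0,0,0],[0,0,0]],
    [[0,0,0],[0,0,0]],
    [[0,0,0],[0,0,0]],
    [[0,0,0],[0,0,0]],
    [[0,0,-10],[0,0,0]],
    [[0,0,-35],[0,0,0]],
    [[0,0,-65],[0,0,0]],
    [[0,0,-90],[0,0,0]],
    [[0,0,-100],[0,0,0]],
    [[0,0,-100],[0,0,0]],
  ],
  grip=66,
)

```text
time: 18.4
tool_pos: [445.7, 260.0, 118.3]
tcp_rot: [179.8, 0.1, 146.4]
ft_force: [0.2, 0.2, -0.4]
finger_gap: 66.0
grip_force: 0.0
```

Run:
```python
from h import *
to(439.3,-71.5,110,146.4)
```

```text
t 18.4 shift [-178.1 -279.6    7.7] turn [ 0.003  0.002 -0.   ]
```

```bash
cat >> h.py <<'E'
def lids():
    "white lid-height blobs in both views"
    for n in("top","scene"):
        p,d=r.snapshot(n);S=cloud(n,d);g=p.astype(int)
        for z,l,h in(("bench",50,68),("tray",72,90)):
            m=((g.max(2)-g.min(2)<45)&(g.min(2)>85)&(S[...,2]>l)&(S[...,2]<h)&(S[...,0]<720)&(S[...,1]<420)).astype('uint8')
            k,_,st,ce=cv2.connectedComponentsWithStats(m)
            for i in range(1,k):
                if st[i,4]>60: print(n,z,np.round(ce[i],1),st[i,4],np.round(w([ce[i]],60 if z=="bench" else 81,n)[0],1))
E
python3 -c "
from h import *
lids()"
```

```text
top bench [278.8 274.9] 417 [439.8 -71.1  60. ]
top tray [112.4 268.4] 336 [449.8 256.7  81. ]
top tray [ 92.2 296.9] 177 [393.5 295.9  81. ]
scene bench [315.1 176.4] 131 [442.7 -70.5  60. ]
scene tray [447.  197.7] 160 [406.7 288.   81. ]
scene tray [433.  205.3] 177 [449.  258.9  81. ]
```

Request:
jog_arm(
  rows=[
    [[-15,-24,0],[0,0,0]],
    [[-38,-60,0],[0,0,0]],
    [[-62,-98,0],[0,0,0]],
    [[-86,-135,0],[0,0,0]],
    [[-110,-173,0],[0,0,0]],
    [[-134,-211,0],[0,0,0]],
    [[-158,-248,0],[0,0,0]],
    [[-172,-270,0],[0,0,0]],
    [[-178,-279.6,0],[0,0,0]],
    [[-178,-279.6,0],[0,0,0]],
  ],
  grip=85,
)

```text
time: 19.5
tool_pos: [436.8, -72.7, 114.7]
tcp_rot: [-180.0, -0.1, 146.2]
ft_force: [-0.2, 0.8, 0.7]
finger_gap: 84.8
grip_force: 0.0
```

Run:
```python
from h import *
to(439.3,-71.5,-6,146.4)
```

```text
t 19.5 shift [ -1.7   2.5 120.7] turn [-0.001 -0.002 -0.003]
```

Request:
jog_arm(
  rows=[
    [[-0.5,1,20],[0,0,0]],
    [[-1,1.5,50],[0,0,0]],
    [[-1,1.5,80],[0,0,0]],
    [[-1,1.5,100],[0,0,0]],
    [[-1,1.5,114],[0,0,0]],
    [[-1,1.5,121],[0,0,0]],
    [[-1,1.5,121],[0,0,0]],
  ],
)

```text
time: 20.2
tool_pos: [438.3, -69.9, -6.1]
tcp_rot: [-180.0, -0.2, 146.5]
ft_force: [-0.4, 1.2, 0.2]
finger_gap: 85.2
grip_force: 0.0
```

Request:
jog_arm(
  rows=[
    [[0,0,0],[0,0,0]],
    [[0,0,0],[0,0,0]],
    [[0,0,0],[0,0,0]],
    [[0,0,0],[0,0,0]],
    [[0,0,0],[0,0,0]],
    [[0,0,0],[0,0,0]],
    [[0,0,0],[0,0,0]],
  ],
  grip=40,
)

```text
time: 20.9
tool_pos: [440.5, -71.6, -3.7]
tcp_rot: [180.0, 0.1, 146.4]
ft_force: [-1.5, 0.4, 6.5]
finger_gap: 45.4
grip_force: 36.1
```

Request:
jog_arm(
  rows=[
    [[0,0,-5],[0,0,0]],
    [[0,0,-20],[0,0,0]],
    [[0,0,-45],[0,0,0]],
    [[0,0,-75],[0,0,0]],
    [[0,0,-100],[0,0,0]],
    [[0,0,-115],[0,0,0]],
    [[0,0,-120],[0,0,0]],
    [[0,0,-120],[0,0,0]],
  ],
)

```text
time: 21.7
tool_pos: [439.8, -71.5, 115.7]
tcp_rot: [180.0, 0.1, 146.4]
ft_force: [0.4, 0.2, -1.1]
finger_gap: 45.2
grip_force: 36.0
```

Run:
```python
from h import *
c=np.array([464,246]);x=np.array([.553,.833]);y=np.array([-.833,.553])
t=c-60*y;print(t);to(*t,60,146.4)
```

```text
[513.98 212.82]
t 21.7 shift [ 95.8 277.8  55.7] turn [ 0.     0.001 -0.   ]
```

Request:
jog_arm(
  rows=[
    [[6,18,0],[0,0,0]],
    [[17,50,0],[0,0,0]],
    [[30,87,0],[0,0,0]],
    [[43,125,0],[0,0,0]],
    [[56,162,0],[0,0,0]],
    [[69,200,0],[0,0,0]],
    [[82,237,0],[0,0,0]],
    [[91,264,0],[0,0,0]],
    [[95,276,0],[0,0,0]],
    [[95.8,277.5,0],[0,0,0]],
  ],
)

```text
time: 22.7
tool_pos: [512.5, 213.5, 113.6]
tcp_rot: [-179.9, -0.1, 146.5]
ft_force: [-0.8, 0.2, -2.4]
finger_gap: 45.3
grip_force: 36.2
```

Request:
jog_arm(
  rows=[
    [[0,0,20],[0,0,0]],
    [[0,0,45],[0,0,0]],
    [[0,0,65],[0,0,0]],
    [[0,0,82],[0,0,0]],
    [[0,0,92],[0,0,0]],
    [[0,0,96],[0,0,0]],
    [[0,0,97],[0,0,0]],
    [[0,0,97],[0,0,0]],
  ],
)

```text
time: 23.5
tool_pos: [514.0, 212.7, 19.0]
tcp_rot: [180.0, 0.0, 146.4]
ft_force: [0.2, -0.2, -1.7]
finger_gap: 45.1
grip_force: 36.2
```

Run:
```python
from h import *
to(514,212.8,17,146.4)
```

```text
t 23.5 shift [0.  0.1 2. ] turn [ 0.001  0.001 -0.001]
```

Request:
jog_arm(
  rows=[
    [[0,0,1],[0,0,0]],
    [[0,0,2],[0,0,0]],
    [[0,0,2.5],[0,0,0]],
    [[0,0,2.5],[0,0,0]],
  ],
)

```text
time: 23.9
tool_pos: [514.3, 213.2, 17.3]
tcp_rot: [179.9, 0.1, 146.4]
ft_force: [-3.3, -1.0, 7.2]
finger_gap: 45.3
grip_force: 36.9
```

Request:
jog_arm(
  rows=[
    [[0,0,0],[0,0,0]],
    [[0,0,0],[0,0,0]],
    [[0,0,0],[0,0,0]],
    [[0,0,0],[0,0,0]],
    [[0,0,-10],[0,0,0]],
    [[0,0,-35],[0,0,0]],
    [[0,0,-65],[0,0,0]],
    [[0,0,-90],[0,0,0]],
    [[0,0,-100],[0,0,0]],
    [[0,0,-100],[0,0,0]],
  ],
  grip=66,
)

```text
time: 24.9
tool_pos: [514.8, 213.3, 118.0]
tcp_rot: [179.8, 0.1, 146.4]
ft_force: [0.6, 0.4, 0.2]
finger_gap: 66.5
grip_force: 0.0
```

Request:
jog_arm(
  rows=[
    [[10,-15,0],[0,0,0.14]],
    [[20,-30,0],[0,0,0.28]],
    [[30,-50,0],[0,0,0.42]],
    [[40,-70,0],[0,0,0.56]],
    [[50,-85,0],[0,0,0.7]],
    [[60,-95,0],[0,0,0.84]],
    [[60,-100,0],[0,0,0.98]],
    [[60,-100,0],[0,0,1.12]],
    [[60,-100,0],[0,0,1.26]],
    [[60,-100,0],[0,0,1.4]],
  ],
)

```text
time: 25.9
tool_pos: [406.8, 162.4, 113.8]
tcp_rot: [-179.9, 0.1, 65.8]
ft_force: [-0.7, -0.8, -1.0]
finger_gap: 66.0
grip_force: 0.0
```

Run:
```python
from h import *
p,d=r.snapshot("scene");q,e=r.snapshot("top")
cv2.imwrite('pics/m8.png',np.hstack([cv2.resize(p[160:280,345:500],(465,360)),cv2.resize(q[190:330,70:200],(334,360))]))
c=np.array([464,246]);x=np.array([.553,.833]);y=np.array([-.833,.553])
lids();to(*(c-67*x),110,56.4)
# black knob from the depth images
for n,P,dd in(("scene",p,d),("top",q,e)):
    S=cloud(n,dd);m=(P.max(2)<70)&(S[...,2]>50)&(S[...,2]<72)&(np.hypot(S[...,0]-427,S[...,1]-190)<35);print(n,m.sum(),S[m].mean(0) if m.any() else 0,[tuple(np.round(S[m].min(0),1)),tuple(np.round(S[m].max(0),1))] if m.any() else 0)
```

```text
top tray [135.3 236.7] 425 [512.8 212.8  81. ]
scene tray [447.1 197.5] 168 [405.9 288.1  81. ]
scene tray [433.1 205.3] 180 [448.9 259.3  81. ]
scene tray [409.7 218.1] 189 [516.5 212.9  81. ]
t 26.1 shift [33.2  7.   4.4] turn [-0.001  0.001  0.175]
scene 36 [432.52228635 196.01739178  60.14975105] [(np.float64(422.6), np.float64(189.6), np.float64(50.7)), (np.float64(437.0), np.float64(202.7), np.float64(66.4))]
top 0 0 0
```

View pics/m8.png

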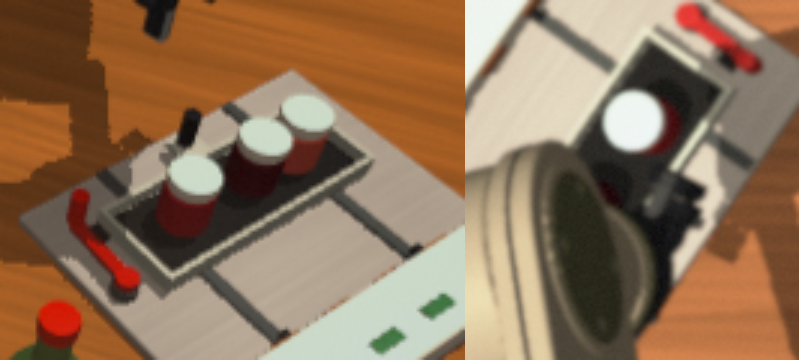

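All three jars stand in the tray; the black knob is at left-crop (188,125). Aligning over the tray knob.

Request:
jog_arm(
  rows=[
    [[11,2,2],[0,0,0.09]],
    [[22,5,4],[0,0,0.17]],
    [[32,8,10],[0,0,0.175]],
    [[33.7,8,20],[0,0,0.175]],
    [[33.7,8,30],[0,0,0.175]],
    [[33.7,8,40],[0,0,0.175]],
    [[33.7,8,50],[0,0,0.175]],
    [[33.7,8,60],[0,0,0.175]],
    [[33.7,8,60],[0,0,0.175]],
  ],
  grip=45,
)

```text
time: 27.0
tool_pos: [427.5, 189.7, 53.7]
tcp_rot: [-179.9, 0.1, 56.1]
ft_force: [-0.6, 0.5, -0.1]
finger_gap: 45.1
grip_force: 0.0
```

Run:
```python
from h import *
to(427,191.5,12,56.4)
p,d=r.snapshot("scene");q,e=r.snapshot("top")
cv2.imwrite('pics/m9.png',np.hstack([cv2.resize(p[130:250,345:460],(460,480)),cv2.resize(q[210:330,80:165],(340,480))]))
```

```text
t 27.0 shift [ 1.3 -1.3 41.7] turn [-0.002  0.002 -0.005]
```

View pics/m9.png

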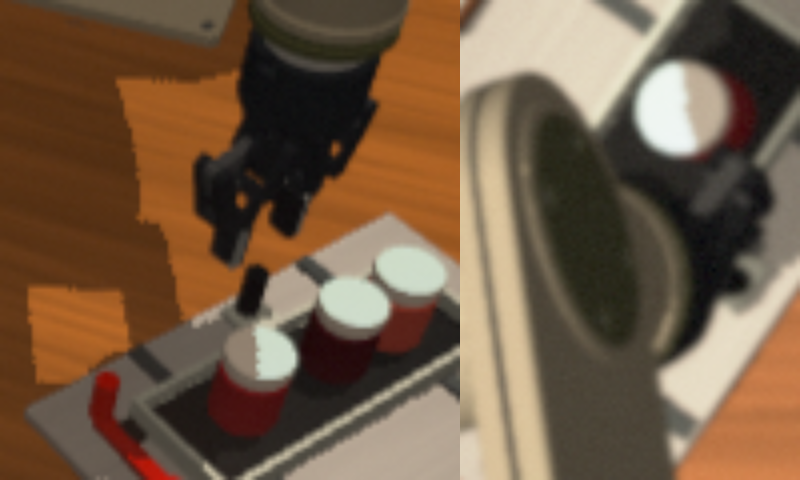

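The fingers straddle the knob (left-crop 258,275), with the tips about 20 mm above it. This agrees with the offset. Descending.

Request:
jog_arm(
  rows=[
    [[1,-1,8],[0,0,0]],
    [[1,-1,16],[0,0,0]],
    [[1,-1,24],[0,0,0]],
    [[1,-1,32],[0,0,0]],
    [[1,-1,39],[0,0,0]],
    [[1,-1,41],[0,0,0]],
    [[1,-1,41],[0,0,0]],
  ],
)

```text
time: 27.8
tool_pos: [428.3, 191.6, 14.1]
tcp_rot: [-180.0, 0.0, 56.1]
ft_force: [0.9, 0.6, -0.3]
finger_gap: 45.3
grip_force: 0.0
```

Request:
jog_arm(
  rows=[
    [[0,0,0],[0,0,0]],
    [[0,0,0],[0,0,0]],
    [[0,0,0],[0,0,0]],
    [[0,0,0],[0,0,0]],
    [[0,0,0],[0,0,0]],
    [[0,0,0],[0,0,0]],
  ],
  grip=8,
  force=30,
)

```text
time: 28.4
tool_pos: [425.6, 194.1, 15.2]
tcp_rot: [-179.6, 0.0, 56.2]
ft_force: [-18.7, 10.1, 14.8]
finger_gap: 14.7
grip_force: 29.6
```

Request:
jog_arm(
  rows=[
    [[0,-1.5,-1],[0,0,0]],
    [[0,-3,-2],[0,0,0]],
    [[2,-3,-2],[0,0,0]],
    [[5,-3,-2],[0,0,0]],
    [[10,-3,-2],[0,0,0]],
    [[16,-3,-2],[0,0,0]],
    [[22,-3,-2],[0,0,0]],
    [[28,-3,-2],[0,0,0]],
    [[34,-3,-2],[0,0,0]],
    [[40,-3,-2],[0,0,0]],
  ],
)

```text
time: 29.4
tool_pos: [447.5, 226.9, 15.6]
tcp_rot: [-179.9, 0.1, 56.1]
ft_force: [-5.3, -0.2, -18.9]
finger_gap: 14.2
grip_force: 29.7
```

Run:
```python
from h import *
s=r.sense();print(s['tool_pos'],s['ft_force']);lids()
```

```text
[447.5139417  226.86511195  15.56461364] [ -5.31234029  -0.24170654 -18.86052409]
top tray [119.9 225.5] 416 [534.8 244.9  81. ]
scene tray [451.8 211.2] 376 [451.2 306.4  81. ]
scene tray [421.5 228.5] 206 [539.1 246.5  81. ]
```

Request:
jog_arm(
  rows=[
    [[5,0,1],[0,0,0]],
    [[11,0,2],[0,0,0]],
    [[17,0,2],[0,0,0]],
    [[23,0,2],[0,0,0]],
    [[29,0,2],[0,0,0]],
    [[33,0,2],[0,0,0]],
    [[36,0,2],[0,0,0]],
    [[36,0,2],[0,0,0]],
  ],
)

```text
time: 30.3
tool_pos: [468.8, 258.3, 15.6]
tcp_rot: [-179.9, -0.1, 56.2]
ft_force: [-8.0, 5.9, -10.1]
finger_gap: 14.5
grip_force: 31.0
```

Request:
jog_arm(
  rows=[
    [[2,-1,1],[0,0,0]],
    [[4,-1,1],[0,0,0]],
    [[6,-1,1],[0,0,0]],
    [[8,-1,1],[0,0,0]],
    [[8,-1,1],[0,0,0]],
  ],
)

```text
time: 30.8
tool_pos: [470.8, 261.5, 15.4]
tcp_rot: [-180.0, 0.3, 56.2]
ft_force: [-22.0, -17.3, 14.8]
finger_gap: 14.4
grip_force: 33.3
```

The push force rose after 82 mm of travel: the tray is home against its stop. Releasing and measuring.

Request:
jog_arm(
  rows=[
    [[-2.5,0,0],[0,0,0]],
    [[-2.5,0,0],[0,0,0]],
    [[-2.5,0,0],[0,0,0]],
    [[-2.5,0,0],[0,0,0]],
    [[-2.5,0,0],[0,0,0]],
    [[-2.5,0,-15],[0,0,0]],
    [[-2.5,0,-40],[0,0,0]],
    [[-2.5,0,-70],[0,0,0]],
    [[-2.5,0,-90],[0,0,0]],
    [[-2.5,0,-90],[0,0,0]],
  ],
  grip=45,
)

```text
time: 31.8
tool_pos: [473.6, 262.9, 108.8]
tcp_rot: [179.8, -0.4, 56.1]
ft_force: [0.2, -0.1, -0.4]
finger_gap: 44.9
grip_force: 0.0
```

Run:
```python
from h import *
np.set_printoptions(precision=1,suppress=True)
s=r.sense();print(s['tool_pos'],s['finger_gap']);lids()
for n in("scene","top"):
    p,d=r.snapshot(n);S=cloud(n,d);g=p.astype(int)
    red=(g[...,2]>100)&(g[...,1]<60)&(g[...,0]<60)&(np.hypot(S[...,0]-580,S[...,1]-152)<80)
    for lo,hi in((48,75),(20,48)):
        m=red&(S[...,2]>lo)&(S[...,2]<hi);ce=np.argwhere(m).mean(0)[::-1] if m.any() else 0;print(n,lo,m.sum(),S[m].mean(0) if m.any() else 0,ce)
    m=red&(S[...,2]>62);
    if m.any(): ce=np.argwhere(m).mean(0)[::-1];print('knob top',m.sum(),w([ce],68,n))
to(561,127,60,56.4)
```

```text
[473.6 262.9 108.8] 44.88346629978466
top tray [104.3 212.5] 344 [560.9 278.3  81. ]
scene tray [471.9 216.8] 192 [451.2 355.3  81. ]
scene tray [457.6 225.3] 203 [494.1 326.3  81. ]
scene tray [433.8 239.3] 223 [561.2 280.   81. ]
scene 48 23 [563.6 128.9  66.5] [371.4 225. ]
scene 20 104 [591.1 167.6  32.3] [381.5 246. ]
knob top 23 [[564.9 129.1  68. ]]
top 48 48 [562.1 130.1  66.5] [178.8 213. ]
top 20 172 [591.2 169.8  33.9] [163.6 201.1]
knob top 42 [[562.5 130.8  68. ]]
t 32.0 shift [-60.8 150.4  42.7] turn [-0.  0. -0.]
```

Request:
jog_arm(
  rows=[
    [[-15,30,0],[0,0,0]],
    [[-30,65,0],[0,0,0]],
    [[-42,100,0],[0,0,0]],
    [[-52,128,0],[0,0,0]],
    [[-56.6,146,5],[0,0,0]],
    [[-56.6,150,20],[0,0,0]],
    [[-56.6,150,35],[0,0,0]],
    [[-56.6,150,42],[0,0,0]],
    [[-56.6,150,42],[0,0,0]],
  ],
)

```text
time: 32.9
tool_pos: [561.1, 132.0, 58.8]
tcp_rot: [-179.8, 0.2, 56.2]
ft_force: [-0.5, 0.6, -1.0]
finger_gap: 45.2
grip_force: 0.0
```

Run:
```python
from h import *
print(w([((425+.5)/2.7-.5,152.5/2.7-.5+140)],35))
to(563,130.3,18,56.4)
```

```text
[[601.84025847 183.73281326  35.        ]]
t 32.9 shift [-0.2  2.6 40.8] turn [-0.004  0.003 -0.003]
```

Request:
jog_arm(
  rows=[
    [[0,1,8],[0,0,0]],
    [[0,2,16],[0,0,0]],
    [[0,2,24],[0,0,0]],
    [[0,2,32],[0,0,0]],
    [[0,2,38],[0,0,0]],
    [[0,2,40],[0,0,0]],
    [[0,2,40],[0,0,0]],
  ],
)

```text
time: 33.6
tool_pos: [565.1, 129.8, 21.2]
tcp_rot: [-180.0, 0.0, 56.1]
ft_force: [-0.3, -0.4, 0.4]
finger_gap: 45.2
grip_force: 0.0
```

Request:
jog_arm(
  rows=[
    [[0,0,0],[0,0,0]],
    [[0,0,0],[0,0,0]],
    [[0,0,0],[0,0,0]],
    [[0,0,0],[0,0,0]],
    [[0,0,0],[0,0,0]],
    [[0,0,0],[0,0,0]],
  ],
  grip=8,
  force=25,
)

```text
time: 34.2
tool_pos: [565.7, 130.0, 22.2]
tcp_rot: [180.0, -0.0, 56.1]
ft_force: [-2.0, -0.3, 5.3]
finger_gap: 14.9
grip_force: 24.5
```

Request:
jog_arm(
  rows=[
    [[0.3,-4,-1],[0,0,0]],
    [[0.8,-9,-1],[0,0,0]],
    [[3,-19,-1],[0,0,0]],
    [[7,-29,-1],[0,0,0]],
    [[12.2,-38,-1],[0,0,0]],
    [[18.8,-46.3,-1],[0,0,0]],
    [[26.5,-53.4,-1],[0,0,0]],
    [[35.2,-59.3,-1],[0,0,0]],
    [[44.6,-63.8,-1],[0,0,0]],
    [[44.6,-63.8,-1],[0,0,0]],
  ],
)

```text
time: 35.2
tool_pos: [537.6, 204.5, 22.8]
tcp_rot: [-180.0, -0.1, 56.2]
ft_force: [3.0, 1.3, -0.1]
finger_gap: 14.5
grip_force: 25.0
```

Request:
jog_arm(
  rows=[
    [[5,-2,0],[0,0,0]],
    [[10,-3.1,0],[0,0,0]],
    [[15,-4,0],[0,0,0]],
    [[20,-4.6,0],[0,0,0]],
    [[24,-4.8,0],[0,0,0]],
    [[27,-4.8,0],[0,0,0]],
    [[27,-4.8,0],[0,0,0]],
  ],
)

```text
time: 35.9
tool_pos: [547.8, 228.9, 22.7]
tcp_rot: [-179.9, -0.0, 56.2]
ft_force: [-6.0, 3.3, 4.0]
finger_gap: 14.7
grip_force: 25.3
```

```bash
cat >> h.py <<'E'
def red():
    for n in("scene","top"):
        p,d=r.snapshot(n);S=cloud(n,d);g=p.astype(int)
        m=(g[...,2]>90)&(g[...,1]<60)&(g[...,0]<60)&(np.hypot(S[...,0]-603,S[...,1]-186)<95)&(S[...,2]>20)&(S[...,2]<75)
        if m.any(): print(n,m.sum(),S[m].mean(0),'high',S[m&(S[...,2]>50)].mean(0))
E
python3 - <<'E'
from h import *
s=r.sense();print(s['tool_pos']);red();to(603-58.3,186+38.7,22,56.4)
E
```

```text
[547.81585466 228.93889678  22.65614467]
scene 141 [583.60331724 202.18962019  34.59245362] high [578.33357607 270.36891967  65.63267453]
top 284 [571.96817983 203.20564169  39.83793446] high [542.72279349 220.13414541  65.14244116]
t 36.0 shift [-5.2 -0.2  0.6] turn [-0.002 -0.001 -0.004]
```

Request:
jog_arm(
  rows=[
    [[2,0,0],[0,0,0]],
    [[4,0,0],[0,0,0]],
    [[5,0,0],[0,0,0]],
    [[5,0,0],[0,0,0]],
  ],
)

```text
time: 36.4
tool_pos: [549.7, 232.0, 22.5]
tcp_rot: [-179.9, 0.1, 56.2]
ft_force: [-8.4, -2.0, 7.6]
finger_gap: 14.5
grip_force: 25.6
```

Request:
jog_arm(
  rows=[
    [[2,0,0],[0,0,0]],
    [[4,0,0],[0,0,0]],
    [[4,0,0],[0,0,0]],
  ],
)

```text
time: 36.7
tool_pos: [550.9, 233.8, 21.7]
tcp_rot: [-179.8, 0.3, 56.1]
ft_force: [-11.9, -7.6, 8.2]
finger_gap: 14.8
grip_force: 25.5
```

Run:
```python
from h import *
s=r.sense();print(s['tool_pos'])
q,e=r.snapshot("top");p,d=r.snapshot("scene")
cv2.imwrite('pics/m10.png',np.hstack([cv2.resize(p[170:290,345:475],(433,400)),cv2.resize(q[150:280,60:190],(366,366))[:].copy() if 0 else cv2.resize(q[150:280,60:180],(366,400))]))
```

```text
[550.88701363 233.84526917  21.70735757]
```

View pics/m10.png

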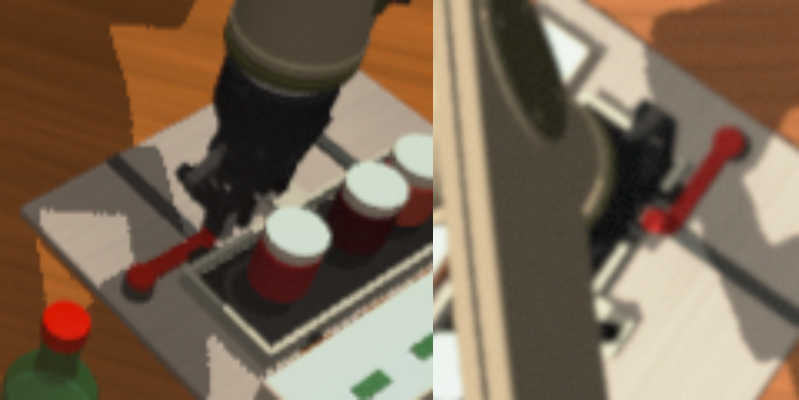

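The latch lies across the tray front, parallel to its long edge: knob at left-crop (203,240), hinge (140,278). It's locked. Releasing and moving to the console.

Request:
jog_arm(
  rows=[
    [[-3,0,0],[0,0,0]],
    [[-5,0,0],[0,0,0]],
    [[-5,0,0],[0,0,0]],
    [[-5,0,0],[0,0,0]],
    [[-5,0,0],[0,0,0]],
    [[-5,0,-15],[0,0,0]],
    [[-5,0,-45],[0,0,0]],
    [[-5,0,-80],[0,0,0]],
    [[-5,0,-105],[0,0,0]],
    [[-5,0,-110],[0,0,0]],
  ],
  grip=40,
)

```text
time: 37.8
tool_pos: [553.5, 232.0, 138.6]
tcp_rot: [179.7, -0.4, 56.1]
ft_force: [0.5, 0.5, 0.9]
finger_gap: 39.9
grip_force: 0.0
```

Run:
```python
from h import *
red();to(465.8,-269.2,110,56.4)
```

```text
scene 204 [574.10165027 209.82537872  41.42464733] high [554.78489044 232.2876418   62.52695364]
top 255 [576.76569219 202.84651327  36.2044223 ] high [546.54392269 226.21463648  61.57295758]
t 37.9 shift [-463.6  207.4   24. ] turn [ 0.002 -0.003 -0.005]
```

Request:
jog_arm(
  rows=[
    [[-20,9,0],[0,0,0]],
    [[-55,24.6,0],[0,0,0]],
    [[-97,43.4,0],[0,0,0]],
    [[-140,62.6,0],[0,0,0]],
    [[-183,82,0],[0,0,0]],
    [[-226,101,0],[0,0,0]],
    [[-269,120,0],[0,0,0]],
    [[-312,139.6,0],[0,0,0]],
    [[-355,159,0],[0,0,0]],
    [[-398,178,0],[0,0,0]],
  ],
  grip=0,
)

```text
time: 38.9
tool_pos: [474.9, -200.0, 131.0]
tcp_rot: [-179.9, 0.0, 56.1]
ft_force: [1.1, 0.7, 0.3]
finger_gap: 0.1
grip_force: 0.0
```

Request:
jog_arm(
  rows=[
    [[-35,16,10],[0,0,0]],
    [[-55,25,20],[0,0,0]],
    [[-65.6,29.4,30],[0,0,0]],
    [[-65.6,29.4,30],[0,0,0]],
    [[-65.6,29.4,30],[0,0,0]],
  ],
)

```text
time: 39.4
tool_pos: [464.1, -268.3, 101.7]
tcp_rot: [-179.9, -0.0, 56.1]
ft_force: [-0.1, 0.9, 0.7]
finger_gap: 0.0
grip_force: 0.0
```

Run:
```python
from h import *
np.set_printoptions(precision=1,suppress=True)
to(465.8,-269.2,60,56.4);s=r.sense();t=s['tool_pos'];print(t,s['ft_force'],s['finger_gap'])
p,d=r.snapshot("scene");S=cloud('scene',d)
m=(p.max(2)<70)&(np.hypot(S[...,0]-t[0],S[...,1]-t[1])<35)&(S[...,2]>70)
ii=np.argwhere(m);o=np.argsort(S[m][:,2])[:8];print(np.c_[ii[o],S[m][o]])
```

```text
t 39.4 shift [ 0.2  2.  41.7] turn [-0. -0. -0.]
[ 464.1 -268.3  101.7] [-0.1  0.9  0.7] 0.017854401365259065
[[ 144.   246.   472.9 -272.   138.6]
 [ 144.   250.   470.5 -260.2  140.4]
 [ 144.   247.   475.  -267.3  141.5]
 [ 141.   252.   459.  -259.6  143. ]
 [ 142.   244.   472.  -278.4  143.1]
 [ 143.   251.   469.1 -257.4  143.7]
 [ 143.   250.   470.7 -259.7  144.2]
 [ 144.   248.   477.1 -262.7  144.4]]
```

Request:
jog_arm(
  rows=[
    [[0,1,15],[0,0,0]],
    [[0,1.5,35],[0,0,0]],
    [[0,1.5,52],[0,0,0]],
    [[0,1.5,65],[0,0,0]],
    [[0,1.5,70],[0,0,0]],
    [[0,1.5,70],[0,0,0]],
    [[0,1.5,70],[0,0,0]],
  ],
)

```text
time: 40.15
tool_pos: [466.3, -270.6, 33.3]
tcp_rot: [179.9, 0.0, 56.2]
ft_force: [0.2, -0.2, 0.3]
finger_gap: 0.4
grip_force: 0.0
```

Request:
jog_arm(
  rows=[
    [[0,0,2],[0,0,0]],
    [[0,0,4],[0,0,0]],
    [[0,0,5],[0,0,0]],
    [[0,0,5],[0,0,0]],
  ],
)

```text
time: 40.55
tool_pos: [465.7, -270.4, 27.6]
tcp_rot: [-180.0, 0.0, 56.1]
ft_force: [0.4, -0.5, 0.9]
finger_gap: -0.1
grip_force: 0.0
```

Request:
jog_arm(
  rows=[
    [[0,0,2],[0,0,0]],
    [[0,0,3],[0,0,0]],
    [[0,0,3],[0,0,0]],
  ],
)

```text
time: 40.85
tool_pos: [465.6, -270.3, 24.4]
tcp_rot: [-180.0, -0.0, 56.1]
ft_force: [0.3, 0.3, 0.1]
finger_gap: 0.2
grip_force: 0.0
```

Request:
jog_arm(
  rows=[
    [[0,0,2],[0,0,0]],
    [[0,0,3],[0,0,0]],
    [[0,0,3],[0,0,0]],
  ],
)

```text
time: 41.15
tool_pos: [465.6, -270.3, 21.4]
tcp_rot: [-180.0, -0.0, 56.1]
ft_force: [-0.1, 0.0, -0.5]
finger_gap: -0.1
grip_force: 0.0
```

Request:
jog_arm(
  rows=[
    [[0,0,2],[0,0,0]],
    [[0,0,3],[0,0,0]],
    [[0,0,3],[0,0,0]],
  ],
)

```text
time: 41.45
tool_pos: [466.0, -270.6, 18.8]
tcp_rot: [180.0, -0.0, 56.1]
ft_force: [-0.7, -0.2, 2.2]
finger_gap: -0.2
grip_force: 1.0
```

Request:
jog_arm(
  rows=[
    [[0,0,2],[0,0,0]],
    [[0,0,3],[0,0,0]],
    [[0,0,3],[0,0,0]],
  ],
)

```text
time: 41.75
tool_pos: [466.0, -270.6, 15.9]
tcp_rot: [180.0, -0.0, 56.1]
ft_force: [0.4, -0.6, 3.7]
finger_gap: -0.0
grip_force: 1.8
```

Request:
jog_arm(
  rows=[
    [[0,0,1],[0,0,0]],
    [[0,0,2],[0,0,0]],
    [[0,0,2],[0,0,0]],
  ],
)

```text
time: 42.05
tool_pos: [466.0, -270.6, 14.0]
tcp_rot: [180.0, 0.0, 56.1]
ft_force: [0.4, -0.4, 4.6]
finger_gap: 0.2
grip_force: 2.5
```

Request:
jog_arm(
  rows=[
    [[0,0,1],[0,0,0]],
    [[0,0,2],[0,0,0]],
    [[0,0,2],[0,0,0]],
  ],
)

```text
time: 42.35
tool_pos: [466.2, -270.7, 13.7]
tcp_rot: [180.0, 0.0, 56.1]
ft_force: [-6.5, 4.0, 21.2]
finger_gap: 0.1
grip_force: 10.6
```

Run:
```python
from h import *
to(402.2,-299.2,35,56.4)
```

```text
t 42.4 shift [-59.3 -37.3 -21.3] turn [ 0.001  0.    -0.004]
```

Request:
jog_arm(
  rows=[
    [[0,0,-6],[0,0,0]],
    [[0,0,-14],[0,0,0]],
    [[0,0,-25],[0,0,0]],
    [[-15,-9,-25],[0,0,0]],
    [[-35,-22,-25],[0,0,0]],
    [[-52,-33,-25],[0,0,0]],
    [[-59.3,-37.3,-25],[0,0,0]],
    [[-59.3,-37.3,-25],[0,0,0]],
  ],
)

```text
time: 43.15
tool_pos: [400.4, -299.3, 36.4]
tcp_rot: [-180.0, 0.0, 56.0]
ft_force: [0.6, 0.2, -0.4]
finger_gap: 0.6
grip_force: 0.0
```

Run:
```python
from h import *
to(402.2,-299.2,13,56.4)
```

```text
t 43.1 shift [ 1.1  1.4 23.4] turn [-0.001  0.    -0.006]
```

Request:
jog_arm(
  rows=[
    [[0.5,0.7,6],[0,0,0]],
    [[0.5,0.7,12],[0,0,0]],
    [[0.5,0.7,16],[0,0,0]],
    [[0.5,0.7,19],[0,0,0]],
    [[0.5,0.7,22],[0,0,0]],
    [[0.5,0.7,23.5],[0,0,0]],
    [[0.5,0.7,23.5],[0,0,0]],
    [[0.5,0.7,23.5],[0,0,0]],
  ],
)

```text
time: 43.95
tool_pos: [402.9, -298.3, 13.8]
tcp_rot: [-180.0, -0.0, 56.2]
ft_force: [-2.9, 6.1, 10.8]
finger_gap: -0.2
grip_force: 5.3
```

Run:
```python
from h import *
to(432.2,-362.4,37,56.4)
```

```text
t 44.0 shift [-36.9  60.  -23.2] turn [-0.001 -0.001 -0.004]
```

Request:
jog_arm(
  rows=[
    [[0,0,-6],[0,0,0]],
    [[0,0,-14],[0,0,0]],
    [[0,0,-24],[0,0,0]],
    [[-9,15,-24],[0,0,0]],
    [[-22,36,-24],[0,0,0]],
    [[-33,53,-24],[0,0,0]],
    [[-36.9,60,-24],[0,0,0]],
    [[-36.9,60,-24],[0,0,0]],
  ],
)

```text
time: 44.75
tool_pos: [432.1, -363.7, 37.6]
tcp_rot: [180.0, 0.0, 56.1]
ft_force: [0.9, 0.5, 0.8]
finger_gap: -0.1
grip_force: 0.0
```

Run:
```python
from h import *
to(432.2,-362.4,13,56.4)
```

```text
t 44.8 shift [ 1.1 -0.6 24.6] turn [ 0.     0.    -0.005]
```

Request:
jog_arm(
  rows=[
    [[0.5,0,6],[0,0,0]],
    [[0.5,0,12],[0,0,0]],
    [[0.5,0,17],[0,0,0]],
    [[0.5,0,20],[0,0,0]],
    [[0.5,0,23],[0,0,0]],
    [[0.5,0,25],[0,0,0]],
    [[0.5,0,25],[0,0,0]],
    [[0.5,0,25],[0,0,0]],
  ],
)

```text
time: 45.55
tool_pos: [432.1, -362.1, 13.8]
tcp_rot: [-179.9, -0.0, 56.2]
ft_force: [-7.6, 8.0, 18.0]
finger_gap: 0.1
grip_force: 9.1
```

Run:
```python
from h import *
to(402.2,-299.2,37,56.4)
```

```text
t 45.5 shift [ 35.6 -59.8 -23.2] turn [-0.001 -0.    -0.004]
```

Green is fully down. Back to blue.

Request:
jog_arm(
  rows=[
    [[0,0,-6],[0,0,0]],
    [[0,0,-14],[0,0,0]],
    [[0,0,-25],[0,0,0]],
    [[9,-15,-25],[0,0,0]],
    [[21,-36,-25],[0,0,0]],
    [[32,-53,-25],[0,0,0]],
    [[35.6,-59.8,-25],[0,0,0]],
    [[35.6,-59.8,-25],[0,0,0]],
    [[35.6,-59.8,-25],[0,0,0]],
  ],
)

```text
time: 46.45
tool_pos: [402.9, -300.5, 37.8]
tcp_rot: [179.9, 0.0, 56.1]
ft_force: [-0.1, 0.4, 0.5]
finger_gap: -0.1
grip_force: 0.0
```

Request:
jog_arm(
  rows=[
    [[0,0,6],[0,0,0]],
    [[0,0,12],[0,0,0]],
    [[0,0,17],[0,0,0]],
    [[0,0,20],[0,0,0]],
    [[0,0,23],[0,0,0]],
    [[0,0,24.5],[0,0,0]],
    [[0,0,24.5],[0,0,0]],
    [[0,0,24.5],[0,0,0]],
  ],
)

```text
time: 47.25
tool_pos: [402.3, -299.8, 13.8]
tcp_rot: [-180.0, 0.0, 56.1]
ft_force: [-6.6, 3.3, 14.3]
finger_gap: 0.4
grip_force: 7.1
```

Run:
```python
from h import *
to(548.4,-269.8,45,56.4)
```

```text
t 47.2 shift [106.3 104.6 -31.3] turn [-0.     0.    -0.004]
```

Request:
jog_arm(
  rows=[
    [[0,0,-6],[0,0,0]],
    [[0,0,-16],[0,0,0]],
    [[0,0,-36],[0,0,0]],
    [[20,20,-40],[0,0,0]],
    [[48,47,-40],[0,0,0]],
    [[76,75,-40],[0,0,0]],
    [[98,96,-40],[0,0,0]],
    [[106,104.5,-40],[0,0,0]],
    [[106,104.5,-40],[0,0,0]],
    [[106,104.5,-40],[0,0,0]],
  ],
)

```text
time: 48.25
tool_pos: [547.2, -269.9, 52.4]
tcp_rot: [-179.9, 0.0, 56.1]
ft_force: [0.6, -0.2, 1.0]
finger_gap: 0.0
grip_force: 0.0
```

Run:
```python
from h import *
to(548.4,-269.8,17.7,56.4)
```

```text
t 48.2 shift [ 0.8  1.  34.7] turn [-0.001  0.    -0.004]
```

Request:
jog_arm(
  rows=[
    [[0,0.5,8],[0,0,0]],
    [[0.5,0.5,17],[0,0,0]],
    [[0.5,0.5,24],[0,0,0]],
    [[0.5,0.5,28],[0,0,0]],
    [[0.5,0.5,31],[0,0,0]],
    [[0.5,0.5,33],[0,0,0]],
    [[0.5,0.5,33],[0,0,0]],
    [[0.5,0.5,33],[0,0,0]],
  ],
)

```text
time: 49.05
tool_pos: [549.0, -269.8, 20.0]
tcp_rot: [180.0, -0.0, 56.1]
ft_force: [-1.5, 0.3, 2.7]
finger_gap: -0.1
grip_force: 1.6
```

Request:
jog_arm(
  rows=[
    [[0,0,1],[0,0,0]],
    [[0,0,1.6],[0,0,0]],
    [[0,0,1.6],[0,0,0]],
  ],
)

```text
time: 49.35
tool_pos: [549.2, -269.9, 18.3]
tcp_rot: [180.0, -0.0, 56.1]
ft_force: [-1.2, -0.8, 3.7]
finger_gap: 0.1
grip_force: 1.9
```

Request:
jog_arm(
  rows=[
    [[0,0,0.4],[0,0,0]],
    [[0,0,0.4],[0,0,0]],
    [[0,0,0.4],[0,0,0]],
    [[0,0,0.4],[0,0,0]],
    [[0,0,0.4],[0,0,0]],
    [[0,0,0.4],[0,0,0]],
    [[0,0,0.4],[0,0,0]],
    [[0,0,0.4],[0,0,0]],
    [[0,0,0.4],[0,0,0]],
    [[0,0,0.4],[0,0,0]],
  ],
)

```text
time: 50.35
tool_pos: [549.2, -269.9, 18.0]
tcp_rot: [180.0, -0.0, 56.1]
ft_force: [-0.4, 0.0, 5.1]
finger_gap: -0.1
grip_force: 2.6
```

Request:
jog_arm(
  rows=[
    [[0,0,0],[0,0,0]],
    [[0,0,0],[0,0,0]],
    [[0,0,0],[0,0,0]],
    [[0,0,0],[0,0,0]],
    [[0,0,0],[0,0,0]],
  ],
)

```text
time: 50.85
tool_pos: [549.2, -269.8, 18.0]
tcp_rot: [180.0, -0.0, 56.1]
ft_force: [-0.2, 0.2, 5.3]
finger_gap: 0.1
grip_force: 2.6
```

Request:
jog_arm(
  rows=[
    [[0,0,2],[0,0,0]],
    [[0,0,4],[0,0,0]],
    [[0,0,6],[0,0,0]],
    [[0,0,7],[0,0,0]],
    [[0,0,7],[0,0,0]],
    [[0,0,7],[0,0,0]],
  ],
)

```text
time: 51.45
tool_pos: [549.3, -269.9, 12.1]
tcp_rot: [179.9, -0.0, 56.1]
ft_force: [-3.6, 1.9, 13.2]
finger_gap: 0.3
grip_force: 6.8
```

Request:
jog_arm(
  rows=[
    [[0,0,1],[0,0,0]],
    [[0,0,1.5],[0,0,0]],
    [[0,0,1.5],[0,0,0]],
  ],
)

```text
time: 51.75
tool_pos: [549.4, -270.0, 11.7]
tcp_rot: [179.9, -0.0, 56.1]
ft_force: [-8.6, 4.7, 22.2]
finger_gap: -0.0
grip_force: 10.8
```

Request:
jog_arm(
  rows=[
    [[0,0,-6],[0,0,0]],
    [[0,0,-16],[0,0,0]],
    [[0,0,-36],[0,0,0]],
    [[0,0,-70],[0,0,0]],
    [[0,0,-105],[0,0,0]],
    [[0,0,-125],[0,0,0]],
    [[0,0,-125],[0,0,0]],
  ],
)

```text
time: 52.45
tool_pos: [550.9, -270.8, 138.1]
tcp_rot: [179.6, -0.0, 56.1]
ft_force: [0.3, 0.1, 0.4]
finger_gap: -0.2
grip_force: 0.0
```

Run:
```python
from h import *
red();lids();to(547.5,228.5,135,56.4)
```

```text
scene 206 [575.04553827 209.26483999  40.77566107] high [554.99814493 232.93751641  63.31969948]
top 225 [574.90826099 202.91893979  36.70517462] high [546.04554771 223.99310484  63.54880165]
top tray [103.7 213.9] 419 [558.  279.4  81. ]
top tray [ 79.6 247.4] 397 [490.5 325.9  81. ]
top tray [ 64.7 269. ] 418 [447.2 355.1  81. ]
scene tray [471.9 216.7] 195 [451.  355.4  81. ]
scene tray [457.7 225.3] 204 [494.  326.4  81. ]
scene tray [433.8 239.3] 225 [561.2 279.9  81. ]
t 52.6 shift [ 413.  -277.4   -2.2] turn [-0.003  0.    -0.005]
```

The full press registered at the lower stop. The jars are unmoved and the latch is still locked. Back to the latch.

Request:
jog_arm(
  rows=[
    [[20,-13.4,0],[0,0,0]],
    [[55,-37,0],[0,0,0]],
    [[93,-62.5,0],[0,0,0]],
    [[131,-88,0],[0,0,0]],
    [[169,-113.5,0],[0,0,0]],
    [[207,-139,0],[0,0,0]],
    [[245,-164.6,0],[0,0,0]],
    [[283,-190,0],[0,0,0]],
    [[321,-215.6,0],[0,0,0]],
    [[355,-238.5,0],[0,0,0]],
  ],
  grip=40,
)

```text
time: 53.65
tool_pos: [547.0, 160.0, 132.1]
tcp_rot: [-179.9, 0.1, 56.2]
ft_force: [0.6, 0.6, -1.3]
finger_gap: 39.8
grip_force: 0.0
```

Request:
jog_arm(
  rows=[
    [[30,-20,0],[0,0,0]],
    [[50,-33.5,10],[0,0,0]],
    [[57.5,-38.7,30],[0,0,0]],
    [[57.5,-38.7,55],[0,0,0]],
    [[57.5,-38.7,70],[0,0,0]],
    [[57.5,-38.7,75],[0,0,0]],
    [[57.5,-38.7,75],[0,0,0]],
    [[57.5,-38.7,75],[0,0,0]],
  ],
)

```text
time: 54.45
tool_pos: [549.2, 227.1, 60.1]
tcp_rot: [180.0, -0.0, 56.1]
ft_force: [-0.7, 0.7, 0.7]
finger_gap: 40.1
grip_force: 0.0
```

Run:
```python
from h import *
red();to(547.5,228,20,56.4)
```

```text
scene 195 [575.36873395 208.90960032  40.28434308] high [556.05759255 233.68593303  61.60195864]
top 272 [574.52622418 203.44197558  38.61219097] high [544.7714466  221.9930358   65.94060891]
t 54.5 shift [-0.7 -2.2 40.7] turn [ 0.001 -0.002 -0.005]
```

Request:
jog_arm(
  rows=[
    [[0,-1.5,8],[0,0,0]],
    [[0,-1.5,16],[0,0,0]],
    [[0,-1.5,24],[0,0,0]],
    [[0,-1.5,32],[0,0,0]],
    [[0,-1.5,37],[0,0,0]],
    [[0,-1.5,38],[0,0,0]],
    [[0,-1.5,38],[0,0,0]],
  ],
)

```text
time: 55.25
tool_pos: [547.1, 228.0, 20.9]
tcp_rot: [-180.0, 0.0, 56.1]
ft_force: [-0.1, 0.7, 0.0]
finger_gap: 40.0
grip_force: 0.0
```

Request:
jog_arm(
  rows=[
    [[0,0,0],[0,0,0]],
    [[0,0,0],[0,0,0]],
    [[0,0,0],[0,0,0]],
    [[0,0,0],[0,0,0]],
    [[0,0,0],[0,0,0]],
    [[0,0,0],[0,0,0]],
  ],
  grip=8,
  force=25,
)

```text
time: 55.85
tool_pos: [547.4, 228.4, 21.7]
tcp_rot: [180.0, -0.0, 56.1]
ft_force: [-3.7, 2.0, 5.4]
finger_gap: 14.3
grip_force: 24.7
```

Request:
jog_arm(
  rows=[
    [[-4,0.1,-1],[0,0,0]],
    [[-10.5,0.8,-1],[0,0,0]],
    [[-20.7,3.1,-1],[0,0,0]],
    [[-30.4,7,-1],[0,0,0]],
    [[-39.5,12.2,-1],[0,0,0]],
    [[-47.7,18.8,-1],[0,0,0]],
    [[-54.8,26.5,-1],[0,0,0]],
    [[-60.7,35.2,-1],[0,0,0]],
    [[-65.2,44.6,-1],[0,0,0]],
    [[-65.2,44.6,-1],[0,0,0]],
  ],
)

```text
time: 56.85
tool_pos: [546.0, 145.6, 21.3]
tcp_rot: [-179.9, 0.3, 56.1]
ft_force: [-6.2, -6.4, 3.7]
finger_gap: 14.7
grip_force: 25.9
```

Request:
jog_arm(
  rows=[
    [[-2,5,0],[0,0,0]],
    [[-3.1,10,0],[0,0,0]],
    [[-4,15,0],[0,0,0]],
    [[-4.6,20.4,0],[0,0,0]],
    [[-4.8,25.4,0],[0,0,0]],
    [[-4.8,29,0],[0,0,0]],
    [[-4.8,29,0],[0,0,0]],
  ],
)

```text
time: 57.55
tool_pos: [565.8, 130.0, 21.2]
tcp_rot: [-179.6, 0.2, 56.1]
ft_force: [-18.4, 5.7, 7.7]
finger_gap: 14.6
grip_force: 26.5
```

The latch is at its open stop. Releasing and going to the tray knob.

Request:
jog_arm(
  rows=[
    [[0,-2,0],[0,0,0]],
    [[0,-2.5,0],[0,0,0]],
    [[0,-2.5,0],[0,0,0]],
    [[0,-2.5,0],[0,0,0]],
    [[0,-2.5,0],[0,0,0]],
    [[0,-2.5,-15],[0,0,0]],
    [[0,-2.5,-45],[0,0,0]],
    [[0,-2.5,-80],[0,0,0]],
    [[0,-2.5,-90],[0,0,0]],
    [[0,-2.5,-90],[0,0,0]],
  ],
  grip=40,
)

```text
time: 58.55
tool_pos: [569.6, 130.7, 115.9]
tcp_rot: [179.7, -0.2, 56.1]
ft_force: [-0.4, -0.3, 0.6]
finger_gap: 39.9
grip_force: 0.0
```

Run:
```python
from h import *
red();to(471.5,261.5,55,56.4)
p,d=r.snapshot("scene");S=cloud("scene",d)
m=(p.max(2)<70)&(S[...,2]>50)&(S[...,2]<72)&(np.hypot(S[...,0]-472,S[...,1]-258)<25);print(m.sum(),S[m].mean(0))
```

```text
scene 211 [584.05419106 157.72696732  40.73110239] high [570.58089328 152.56795552  62.78556547]
top 92 [568.50197645 145.84767401  52.27025385] high [563.17483827 146.08529305  66.29526286]
t 58.6 shift [  55.7 -152.5   56.9] turn [-0.     0.    -0.005]
40 [477.31857529 262.91123152  60.66596765]
```

Request:
jog_arm(
  rows=[
    [[6,-17,0],[0,0,0]],
    [[17,-47,0],[0,0,0]],
    [[31,-85,0],[0,0,0]],
    [[43,-118,0],[0,0,0]],
    [[52,-142,0],[0,0,0]],
    [[55.7,-152,10],[0,0,0]],
    [[55.7,-152,30],[0,0,0]],
    [[55.7,-152,50],[0,0,0]],
    [[55.7,-152,55],[0,0,0]],
    [[55.7,-152,55],[0,0,0]],
  ],
)

```text
time: 59.7
tool_pos: [470.5, 260.5, 55.2]
tcp_rot: [-179.9, 0.2, 56.1]
ft_force: [-0.9, -0.1, 0.2]
finger_gap: 40.3
grip_force: 0.0
```

Run:
```python
from h import *
red();to(471.5,262,14,56.4)
p,d=r.snapshot("scene");q,e=r.snapshot("top")
cv2.imwrite('pics/m11.png',np.hstack([cv2.resize(p[150:280,345:480],(415,400)),cv2.resize(q[160:280,80:200],(385,400))]))
```

```text
scene 204 [584.34881297 158.27984283  40.81699405] high [570.68183447 154.69819673  63.51339465]
top 241 [584.64401625 161.94908598  41.54803602] high [563.2752435  141.32120989  65.65449223]
t 59.8 shift [ 0.2 -1.1 43.5] turn [ 0.    -0.    -0.005]
```

View pics/m11.png

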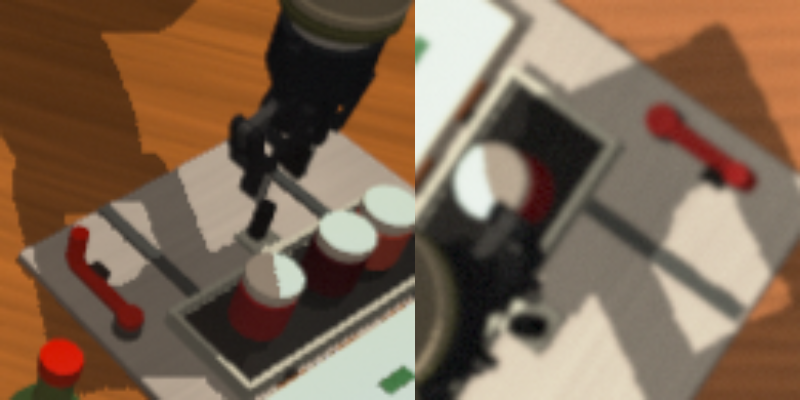

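The latch is fully open (top crop: hinge 662,122, knob 742,175), the jars stand, and the fingers straddle the tray knob. Gripping it and pulling.

Request:
jog_arm(
  rows=[
    [[0,-1,8],[0,0,0]],
    [[0,-1,16],[0,0,0]],
    [[0,-1,24],[0,0,0]],
    [[0,-1,32],[0,0,0]],
    [[0,-1,39],[0,0,0]],
    [[0,-1,40],[0,0,0]],
    [[0,-1,40],[0,0,0]],
  ],
)

```text
time: 60.6
tool_pos: [471.0, 261.8, 16.7]
tcp_rot: [-180.0, 0.0, 56.1]
ft_force: [0.0, -0.5, -0.3]
finger_gap: 40.0
grip_force: 0.0
```

Request:
jog_arm(
  rows=[
    [[0,0,0],[0,0,0]],
    [[0,0,0],[0,0,0]],
    [[0,0,0],[0,0,0]],
    [[0,0,0],[0,0,0]],
    [[0,0,0],[0,0,0]],
    [[0,0,0],[0,0,0]],
  ],
  grip=8,
  force=30,
)

```text
time: 61.2
tool_pos: [471.4, 262.3, 17.8]
tcp_rot: [-180.0, -0.0, 56.1]
ft_force: [-3.6, 1.8, 6.2]
finger_gap: 14.5
grip_force: 29.5
```

Request:
jog_arm(
  rows=[
    [[-1,0,-1],[0,0,0]],
    [[-3,0,-1],[0,0,0]],
    [[-7,0,-1],[0,0,0]],
    [[-12,0,-1],[0,0,0]],
    [[-18,0,-1],[0,0,0]],
    [[-24,0,-1],[0,0,0]],
    [[-30,0,-1],[0,0,0]],
    [[-36,0,-1],[0,0,0]],
    [[-42,0,-1],[0,0,0]],
    [[-48,0,-1],[0,0,0]],
  ],
)

```text
time: 62.2
tool_pos: [443.9, 221.4, 17.9]
tcp_rot: [-180.0, 0.0, 56.1]
ft_force: [-0.1, 3.0, -7.8]
finger_gap: 14.5
grip_force: 29.3
```

Request:
jog_arm(
  rows=[
    [[-6,0,0],[0,0,0]],
    [[-12,0,0],[0,0,0]],
    [[-18,0,0],[0,0,0]],
    [[-24,0,0],[0,0,0]],
    [[-30,0,0],[0,0,0]],
    [[-34,0,0],[0,0,0]],
    [[-37,0,0],[0,0,0]],
    [[-39,0,0],[0,0,0]],
    [[-39,0,0],[0,0,0]],
  ],
)

```text
time: 63.1
tool_pos: [422.2, 189.1, 17.9]
tcp_rot: [-180.0, 0.1, 56.1]
ft_force: [-2.0, 0.8, -10.4]
finger_gap: 14.7
grip_force: 29.4
```

Request:
jog_arm(
  rows=[
    [[-1.5,0,0],[0,0,0]],
    [[-3,0,0],[0,0,0]],
    [[-5,0,0],[0,0,0]],
    [[-5,0,0],[0,0,0]],
  ],
)

```text
time: 63.5
tool_pos: [421.2, 187.5, 18.0]
tcp_rot: [180.0, -0.3, 56.1]
ft_force: [8.6, 15.2, -25.5]
finger_gap: 14.2
grip_force: 30.0
```

At the outer stop. Relaxing, releasing, lifting clear.

Request:
jog_arm(
  rows=[
    [[2.5,0,-1],[0,0,0]],
    [[2.5,0,-1],[0,0,0]],
    [[2.5,0,-1],[0,0,0]],
    [[2.5,0,-1],[0,0,0]],
    [[2.5,0,-1],[0,0,0]],
    [[2.5,0,-15],[0,0,0]],
    [[2.5,0,-40],[0,0,0]],
    [[2.5,0,-75],[0,0,0]],
    [[2.5,0,-100],[0,0,0]],
    [[2.5,0,-100],[0,0,0]],
  ],
  grip=40,
)

```text
time: 64.5
tool_pos: [424.6, 188.5, 123.9]
tcp_rot: [179.7, -0.4, 56.1]
ft_force: [0.9, 0.7, 0.7]
finger_gap: 39.7
grip_force: 0.0
```

Request:
jog_arm(
  rows=[
    [[-15,10,-10],[0,0,0]],
    [[-35,30,-30],[0,0,0]],
    [[-45,50,-50],[0,0,0]],
    [[-45,60,-60],[0,0,0]],
    [[-45,60,-60],[0,0,0]],
    [[-45,60,-60],[0,0,0]],
  ],
)

```text
time: 65.1
tool_pos: [445.8, 117.2, 177.5]
tcp_rot: [-179.9, 0.0, 56.1]
ft_force: [-0.4, 0.2, -0.5]
finger_gap: 40.2
grip_force: 0.0
```

Run:
```python
from h import *
s=r.sense();print(s['time'],s['tool_pos'],s['ft_force']);lids();red()
p,d=r.snapshot("scene");S=cloud("scene",d)
m=(p.max(2)<70)&(S[...,2]>50)&(S[...,2]<72)&(np.hypot(S[...,0]-426,S[...,1]-188)<30);print(m.sum(),S[m].mean(0))
```

```text
65.1 [445.75337843 117.195775   177.50935452] [-0.38938085  0.16706095 -0.51712092]
scene tray [437.4 199.6] 340 [423.5 266.1  81. ]
scene tray [407.3 216. ] 192 [511.7 205.7  81. ]
scene 211 [582.44475923 155.1926505   40.65703161] high [562.42709815 139.77317414  62.26729674]
top 134 [586.43802041 160.64598153  37.5620099 ] high [563.76078189 127.06858881  63.06553002]
35 [428.13147446 188.80577125  60.99870242]
```

```bash
python3 -c "
from bench import r
print(r.hand_in())"
```

```text
the job is handed in; nothing more can be done
None
```

I completed every step and handed the job in at about 65 s of the 210 s allowed. The hand-in gave no verdict, but the last measurements showed the jars at standing height in the tray, the tray fully out and the latch open.

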